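# Clear the trimming bed and check it for rocking

## Robot

A 6-joint arm with a two-finger parallel gripper is mounted at the origin on the work surface. World frame = base frame: x ahead of the robot, y to its left, z up, the work surface at z = 0. Lengths are in m, angles in degrees, forces in N, time in s.
With the tool pointing down it reaches from about 0.4 to 0.825 m from the base axis. Payload 7 kg.
Tool frame: the origin (TCP) lies midway between the tips of the shut fingers; the grasp point (between the pads) lies r.grip_depth behind it (r.grip_depth is the distance from the TCP to the grasp point, in m); z points along the fingers, y is the direction in which the jaws open and shut (so a half turn about z gives the same grasp; the last joint's range is limited). The gripper opens to 88 mm and grips with 3 to 60 N. Pads are 19 mm wide; open, the fingers measure 130 mm over their backs; the gripper's body (78 mm by 193 mm) begins 47 mm behind the grasp point.
Start: joints at [-59.238, 20.546, 0.682, 0, -70.136, -16.507], TCP at [0.166, -0.654, 0.227] pointing down, gripper open.
Joint ranges: [-176.03, 176.03], [-82.01, 121.73], [-58.28, 71.71], [-173.87, 95.51], [-174.79, -0.11], [-173.66, 173.66]. Speed limits (degrees/s): [136.94, 136.94, 172.46, 180, 180, 180].

## Interface

Orientations are given as [roll, pitch, yaw] about the fixed x, y, z axes, in that order (R = Rz(yaw) Ry(pitch) Rx(roll)).
In Python, from plant import r, imaging, close_job gives the robot as it stands.
- The arm moves only by the tool step_arm, never from a script. Its argument "commands" is a list of rows, each a list of 2 entries, a list of its own where there are three numbers: the shift along the tool's x, y, z in mm, then the turn about the tool's z in degrees. In form: [[[x, y, z], twist], ...]. A call has 1 to 20 rows; each row shifts and turns the commanded pose from where the row before left it, along the tool's axes as they then stand; what a row does not reach is not made up. A row lasts 1/8 s, in which the tool goes at most 62.5 mm and 10.7 degrees, less where a joint would pass 70% of its speed; a pose out of reach is approached as far as the arm can. A call with a gripper value outside its range is refused whole. "gripper" is the closure, from 0 (fully open) to 1 (shut), set as the call begins (left out, the last holds). The fingers move at their own pace and stop on an object; "grip_force" is the grip in N (left out, the last holds). Time passes only in rows, so rows that do not move let the fingers close. It gives the time, the measured TCP pose, the force and the opening at its end, in the units of the state.
- r.get_state(): the state, without advancing time (a new reading comes with each control period).
- imaging.capture(name): name is "scene" or "side" or "wrist"; returns a dict with "img" (400x640x3 uint8, red, green, blue), "z_map" (400x640 float32, m along the optical axis (not along the pixel's ray), 0 where there is no reading), "vfov" (degrees; the focal length in pixels is half the picture's height over the tangent of half this angle, whatever the lens; pixels are square), "cx", "cy" (the principal point, pixels), "extrinsics" (4x4, takes a point from camera to world coordinates); the wrist camera has in their place "T_tool_cam" (4x4, takes a point from camera to tool coordinates, whose origin is the TCP and whose axes are the flange's). Camera axes: x right, y down, z forward; pixel columns grow to the right and rows downward; lengths in m; the calibration is good to about 2 mm. A picture is of the moment at which its call begins: read the wrist's pose just before it.
- close_job(): hands the job in, once; it reports no verdict.
The state is a dict: "time_s": time; "joints": joint angles; "qd": joint speeds; "joint_torque": joint torques, N m; "tcp_pos": TCP position; "eef_rot": TCP orientation; "contact_force": force on the tool from outside, world axes, zero at the start; "moment": the same for the moment, N m; "gripper_width": finger opening in m.
Only numpy, scipy, OpenCV 4.12 (cv2) and the standard library are available. Lean on these libraries where they do the work, as an engineer would, in place of code of your own. Each camera call takes 0.05 s, during which the arm holds its last target.

## Task

Sweep every walnut offcut off the trimming bed into the yellow tub with the bench brush, not with the fingers. Then lay the straightedge lengthwise along the middle of the swept bed, over its hump, let go, and press its ends down onto the bed to feel it rock: first the end nearer the tub, then the other. Finish with the brush and the straightedge put down on the bare bench, off the bed and out of the tub, and leave the bell and the hatch covers where they are.

Things in the scene. Friction and masses are not known exactly. Their poses are not given: they have to be found in the camera images.
- bed: Grey steel trimming bed fixed to the bench. Origin: at bench level under the middle of its working face; y runs along the bed to its open end at the tub, x across, z up. The face is 160 mm wide (x -80..80), 298 mm long (y -148..150). Rails stand along both long sides (15 mm thick) and at the closed end y = -148 (12 mm thick), tops 97 mm above the bench; the +y end is open.
- ridge (a point): Highest point of the bed's face, its middle, 85 mm above the bench, turned like the bed. The face is worn to a slight hump: this ridge line runs across the bed (along x), and from it the face slopes down evenly by 0.04 rad towards both ends (79 mm high there). A straight bar laid along the bed rocks over it.
- tub: Yellow plastic open tub, fixed at the bed's open end, turned like the bed. Outside 210 (x) by 160 (y) by 65 mm high, walls and floor 5 mm. Origin: centre of its underside, 234 mm from the bed's origin along the bed's +y. The bed's edge ends 4 mm short of it, above its rim: what is pushed off the edge falls in.
- brush: Bench brush standing on stiff black bristles, about 220 g. Origin: centre of the bristles' underside; z up. Bristles 75 mm (x, sweeping width) by 46 (y) by 35 high, wooden back 75 x 50 at 35 to 55 mm, upright grip 64 long (x), 26 thick (y), from 55 to 105 mm high: pinch it across y from above. Sweeps broadside, along its y. Starts on the bench to one side of the bed, left or right.
- straightedge: Straight boxwood bar with brass end caps, 200 mm long (x) by 30 mm wide (y) by 32 mm high, about 180 g. Origin: centre of its underside, z up. Starts on the bench on the other side of the bed from the brush.
- end_a (a point): Middle of the lower edge of the straightedge's +x end (100 mm from its origin).
- end_b (a point): Middle of the lower edge of the straightedge's -x end (100 mm from its origin).
- bell: Copper ship's bell model, 110 mm across the mouth, 110 mm high, on the far side of the bench; origin under its centre. A bystander.
- cover1: Walnut hatch cover, 100 x 130 x 18 mm, with a small brass handle, on the far side of the bench; origin: centre of its underside. A bystander.
- cover2: A second walnut hatch cover like cover1. A bystander.
- scrap1: Walnut offcut, a chunky block 60 x 36 x 28 mm (x, y, z), 50 g; origin: its centre. Lies on the bed's face, at least 58 mm ahead of the closed end rail. Three to five of the offcuts are there; absent ones give None.
- scrap2: Walnut offcut, a chunky block 64 x 30 x 30 mm (x, y, z), 50 g; origin: its centre. Lies on the bed's face, at least 58 mm ahead of the closed end rail. Three to five of the offcuts are there; absent ones give None.
- scrap3: Walnut offcut, a chunky block 62 x 40 x 26 mm (x, y, z), 50 g; origin: its centre. Lies on the bed's face, at least 58 mm ahead of the closed end rail. Three to five of the offcuts are there; absent ones give None.
- scrap4: Walnut offcut, a chunky block 60 x 32 x 32 mm (x, y, z), 50 g; origin: its centre. Lies on the bed's face, at least 58 mm ahead of the closed end rail. Three to five of the offcuts are there; absent ones give None.
- scrap5: Walnut offcut, a chunky block 60 x 38 x 30 mm (x, y, z), 50 g; origin: its centre. Lies on the bed's face, at least 58 mm ahead of the closed end rail. Three to five of the offcuts are there; absent ones give None.
Not all that is in view belongs to the job. What is shaped like the scrap2 but pink or white is not meant.

How it is judged:
By the outcome, as a careful person would: the job done as asked, in the order asked, and still so for the second after the job is handed in, with the robot touching nothing.
Of scrap1, scrap2, scrap3, scrap4, scrap5 only 3 to 5 are there at a start; the rules pass over those that are not, and their reading is None.
At some moment in a run one of brush, straightedge may be knocked a few centimetres aside while the robot is not near it.
Once in a run the grip may slacken for a moment while it holds something.
It also fails if it takes over 192 s, if anything falls off the work surface, if the arm or the gripper's body presses on something with over 40 N, if the wrist force passes 120 N, or if a joint passes its speed limit or range.

## Working session

There is one attempt and no reset: what is moved stays moved. The work goes in short steps, Python scripts to look and compute and a tool call to move; the robot and the scene stay as the last step left them, time stands still between calls to the robot, and variables do not carry over. Pictures are saved under pics/ and viewed, and the job is handed in when it is done.

Besides the shell and the picture viewer there is one more tool, called after "Request:" as name(argument=value, ...) on one line, values as JSON. step_arm: Moves the arm, as the interface text tells. Its arguments: {"type":"object","properties":{"commands":{"type":"array","items":{"type":"array"}},"gripper":{"type":"number"},"grip_force":{"type":"number"}},"required":["commands"]}

```bash
ls; mkdir -p pics; python3 - <<'E'
from plant import r, imaging
import cv2
print(r.get_state(), r.grip_depth)
for n in ("scene","side","wrist"):
    c=imaging.capture(n)
    cv2.imwrite(f"pics/{n}0.png",c["img"][:,:,::-1])
    print(n,c["vfov"],c["cx"],c["cy"],c.get("extrinsics",c.get("T_tool_cam")))
E
```

```text
pics
{'time_s': 0.0, 'joints': array([-5.92407764e+01,  2.05932632e+01,  6.34583730e-01, -2.04465552e-02,
       -7.01338657e+01, -1.65064168e+01]), 'qd': array([-0.00967905, -0.00077347,  0.0029504 , -0.01256982, -0.02407458,
        0.01568859]), 'joint_torque': array([ 4.75655488e-04, -5.82716489e+01,  2.93056941e+01,  6.99678987e+00,
        7.00867851e-03, -1.89024017e-04]), 'tcp_pos': array([ 0.1660454 , -0.65377272,  0.22560716]), 'eef_rot': array([ 1.79905807e+02, -7.86802551e-03, -1.65754150e+02]), 'contact_force': array([-0.66691647,  0.43341221, -0.20836703]), 'moment': array([ 0.01707444,  0.02680865, -0.01922489]), 'gripper_width': 0.08750885891064615} 0.0188
scene 45.00571242194827 319.7775192307096 197.29561344518015 [[ 6.90361467e-01  4.17499991e-01 -5.90842452e-01  1.33975099e+00]
 [ 7.23463947e-01 -3.97288789e-01  5.64589705e-01 -7.16208849e-01]
 [ 9.81114594e-04 -8.17224189e-01 -5.76319063e-01  8.52240948e-01]
 [ 0.00000000e+00  0.00000000e+00  0.00000000e+00  1.00000000e+00]]
side 54.83534714480755 317.16845480108014 201.38198021824897 [[ 0.86386406 -0.22413568  0.45111204 -0.04800908]
 [-0.50320699 -0.42459048  0.75266569 -0.94712056]
 [ 0.02283864 -0.87720358 -0.4795751   0.73735975]
 [ 0.          0.          0.          1.        ]]
wrist 64.8174818597061 321.02458810180826 197.42461461333338 [[-3.99038036e-04 -9.68408708e-01 -2.49368033e-01  6.66652330e-02]
 [ 9.99999864e-01 -4.70466520e-04  2.26836983e-04 -4.99646492e-04]
 [-3.36990221e-04 -2.49367908e-01  9.68408763e-01 -1.59114703e-01]
 [ 0.00000000e+00  0.00000000e+00  0.00000000e+00  1.00000000e+00]]
```

View pics/scene0.png

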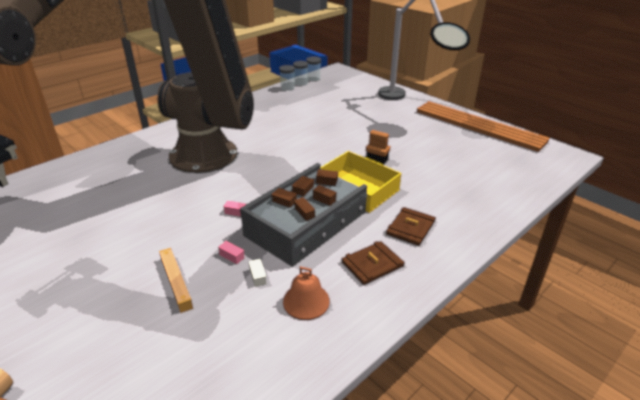

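View pics/side0.png

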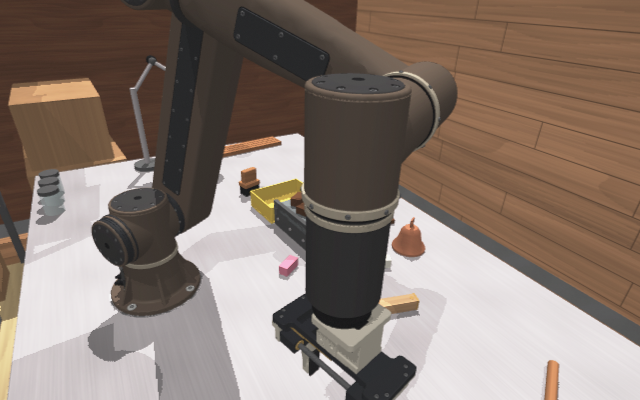

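View pics/wrist0.png

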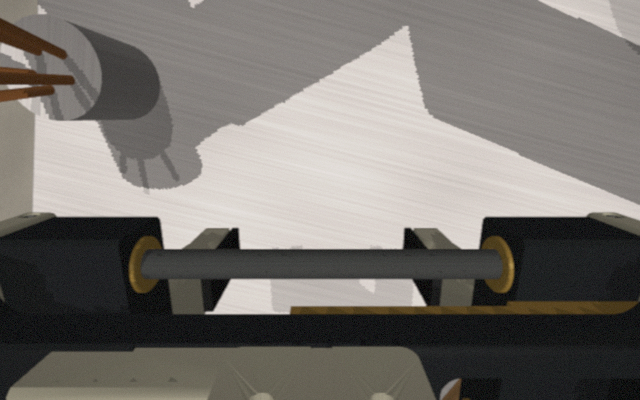

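```bash
cat > h.py <<'E'
import numpy as np, cv2
from plant import r, imaging
from scipy.spatial.transform import Rotation as Rn
def cap(n):
    s=r.get_state(); c=imaging.capture(n)
    c["f"]=c["img"].shape[0]/2/np.tan(np.radians(c["vfov"])/2)
    if n=="wrist":
        T=np.eye(4);T[:3,:3]=Rn.from_euler("xyz",s["eef_rot"],degrees=True).as_matrix();T[:3,3]=s["tcp_pos"]
        c["E"]=T@c["T_tool_cam"]
    else: c["E"]=c["extrinsics"]
    return c
def cloud(c):
    h,w=c["z_map"].shape; u,v=np.meshgrid(np.arange(w),np.arange(h)); z=c["z_map"]
    P=np.stack([(u-c["cx"])/c["f"]*z,(v-c["cy"])/c["f"]*z,z],-1)
    W=P@c["E"][:3,:3].T+c["E"][:3,3]; W[z<=0]=np.nan
    return W
def ray(c,u,v,h):
    d=c["E"][:3,:3]@np.array([(u-c["cx"])/c["f"],(v-c["cy"])/c["f"],1]);o=c["E"][:3,3]
    return o+d*(h-o[2])/d[2]
def proj(c,p):
    q=c["E"][:3,:3].T@(np.asarray(p)-c["E"][:3,3]); return c["f"]*q[0]/q[2]+c["cx"],c["f"]*q[1]/q[2]+c["cy"]
def save(n,img,crop=None,s=1):
    if crop: img=img[crop[1]:crop[3],crop[0]:crop[2]]
    cv2.imwrite(f"pics/{n}.png",cv2.resize(img,None,fx=s,fy=s,interpolation=cv2.INTER_CUBIC)[:,:,::-1])
E
python3 - <<'E'
from h import *
c=cap("scene"); W=cloud(c); np.set_printoptions(precision=3,suppress=True)
for n,p in dict(bed=(300,205),sedge=(175,278),se1=(166,254),se2=(184,302),brush=(378,137),brushback=(378,150),tub=(368,183),bell=(305,272),c1=(373,262),c2=(411,225),pink1=(234,208),pink2=(231,253),white=(258,271)).items(): print(n,W[p[1],p[0]])
save("crop0",c["img"],(150,110,470,320),2.5)
hsv=cv2.cvtColor(c["img"],cv2.COLOR_RGB2HSV)
def fit(m,name):
    P=W[m]; 
    rr=cv2.minAreaRect(P[:,:2].astype(np.float32)*1000); print(name,m.sum(),rr,"z",P[:,2].min(),P[:,2].max())
y=(hsv[...,0]>22)&(hsv[...,0]<33)&(hsv[...,1]>180)&(W[...,2]>-.01)&(W[...,2]<.08)&(np.indices(y.shape)[1]>300) if 0 else (hsv[...,0]>22)&(hsv[...,0]<33)&(hsv[...,1]>180)
y[:,:300]=0; y[:,420:]=0; y[:130]=0;y[220:]=0
P=W[y]; fit(y,"tub"); t=y&(W[...,2]>.058);fit(t,"tubrim")
# rails z~.097
m=np.zeros_like(y);m[160:270,235:385]=1
m&=(W[...,2]>.092)&(W[...,2]<.101)&(hsv[...,1]<110); fit(m,"rails")
m=np.zeros_like(y);m[240:315,150:200]=1
m&=(W[...,2]>.026)&(W[...,2]<.04); fit(m,"se")
m=np.zeros_like(y);m[125:165,360:395]=1
m1=m&(W[...,2]>.098)&(W[...,2]<.112); fit(m1,"brush top")
m1=m&(W[...,2]>.05)&(W[...,2]<.06); fit(m1,"brush back")
E
```

```text
bed [ 0.572 -0.053  0.113]
sedge [ 0.505 -0.394  0.035]
se1 [ 0.413 -0.366  0.034]
se2 [ 0.582 -0.416  0.03 ]
brush [0.446 0.404 0.095]
brushback [0.46  0.391 0.057]
tub [0.524 0.275 0.009]
bell [ 0.747 -0.196  0.092]
c1 [0.781 0.003 0.018]
c2 [0.755 0.194 0.017]
pink1 [ 0.364 -0.124  0.028]
pink2 [ 0.517 -0.243  0.028]
white [ 0.618 -0.234  0.03 ]
tub 1933 ((500.1524658203125, 253.57273864746094), (108.80148315429688, 288.1545104980469), 34.39942932128906) z nan nan
tubrim 209 ((515.4144287109375, 236.8531036376953), (213.09844970703125, 160.1326141357422), 3.2664425373077393) z 0.05800347950159601 0.06849589621511343
rails 1222 ((535.391357421875, -3.840423583984375), (196.20631408691406, 313.371337890625), 5.07057523727417) z 0.09203606771500883 0.10096541966530626
se 772 ((487.54754638671875, -387.8615417480469), (30.70412826538086, 206.9111785888672), 73.66462707519531) z 0.026208444520295804 0.037345474870391415
brush top 103 ((441.98583984375, 411.0920104980469), (64.75938415527344, 30.781362533569336), 11.720292091369629) z 0.0981135318857449 0.11186698371906989
brush back 149 ((456.8852844238281, 363.9178466796875), (76.8525619506836, 136.94459533691406), 18.833349227905273) z 0.050057909665014 0.059986704101786636
```

View pics/crop0.png

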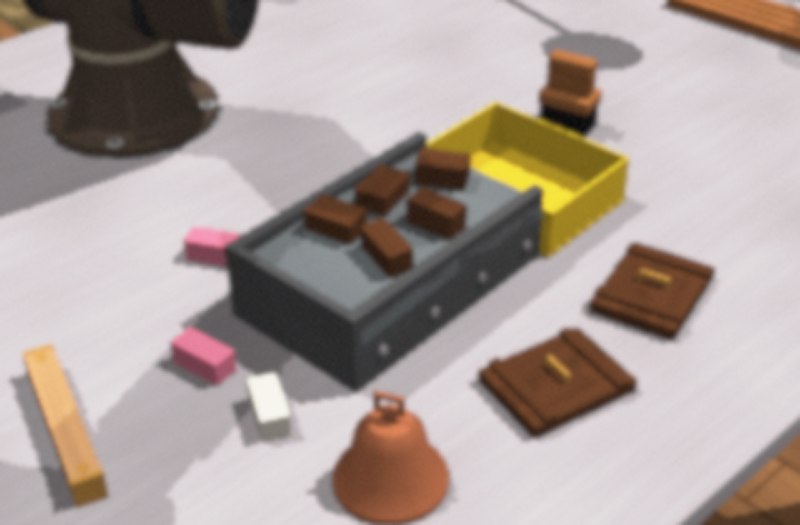

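```bash
cat >> h.py <<'E'
def go(target,yaw=None):
    "print the shift in tool axes (mm) then twist (deg) needed"
    s=r.get_state(); R=Rn.from_euler("xyz",s["eef_rot"],degrees=True).as_matrix()
    d=R.T@(np.asarray(target)-s["tcp_pos"])*1000
    tw=None if yaw is None else round(-((yaw-s["eef_rot"][2]+180)%360-180),1)
    print("tool shift",d.round(1),"twist",tw,"| tcp",(s["tcp_pos"]*1000).round(1),s["eef_rot"].round(2),"t",round(s["time_s"],2))
E
python3 - <<'E'
from h import *
go([.60,.0,.45],-176)
E
```

```text
tool shift [-581.5  527.2 -223.5] twist 10.3 | tcp [ 166.1 -653.9  226. ] [ 1.7994e+02 -1.0000e-02 -1.6575e+02] t 0.2
```

Request:
step_arm(commands=[[[0,0,-50],0],[[0,0,-50],0],[[-36,33,-8],0],[[-36,33,-8],0],[[-36,33,-8],0],[[-36,33,-8],0],[[-36,33,-8],0],[[-36,33,-8],0],[[-36,33,-8],0],[[-36,33,-8],0],[[-36,33,-8],0],[[-36,33,-8],0],[[-36,33,-8],0],[[-36,33,-8],0],[[-36,33,-8],0],[[-36,33,-8],0],[[-36,33,-8],0],[[-36,33,-8],0]])

```text
time_s: 2.45
tcp_pos: [0.595, 0.0009, 0.4549]
eef_rot: [180.0, 0.0, -165.7]
contact_force: [0.1, -0.6, 0.4]
gripper_width: 0.0877
```

Request:
step_arm(commands=[[[0,0,0],5],[[0,0,0],5],[[0,0,0],0],[[0,0,0],0]])

```text
time_s: 2.95
tcp_pos: [0.5943, -0.0007, 0.4545]
eef_rot: [180.0, -0.0, -175.6]
contact_force: [0.7, 0.4, 1.2]
gripper_width: 0.0875
```

```bash
python3 - <<'E'
from h import *
go([.60,.0,.45],-176)
c=cap("wrist"); save("w1",c["img"]); c=cap("side"); save("s1",c["img"])
E
```

```text
tool shift [-5.7  0.3  4.5] twist 0.4 | tcp [594.3  -0.7 454.5] [ 180.     -0.   -175.64] t 2.95
```

View pics/w1.png

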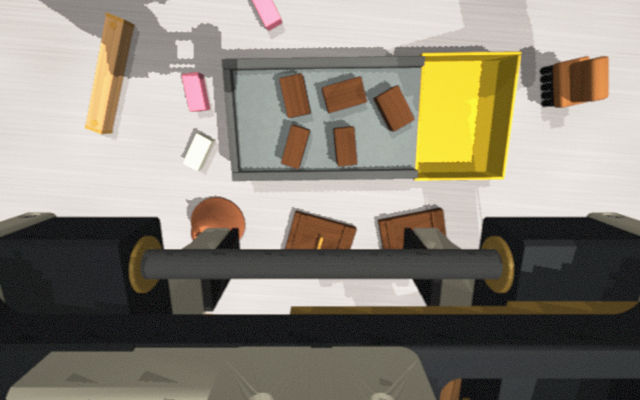

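View pics/s1.png

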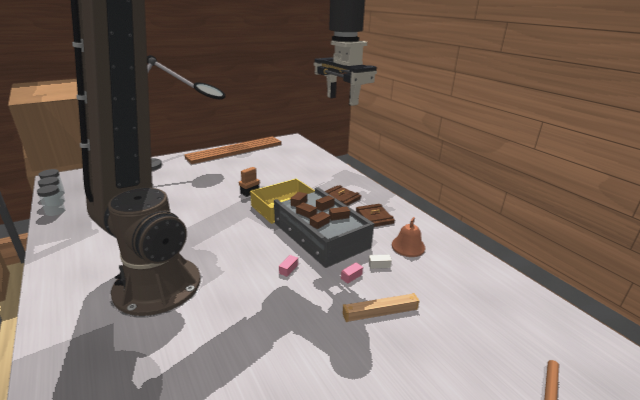

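```bash
cat > meas.py <<'E'
from h import *
def rect(P,name):
    rr=cv2.minAreaRect(P[:,:2].astype(np.float32)*1000); print(name,len(P),np.round(rr[0],1),np.round(rr[1],1),round(rr[2],2))
    return rr
def win(u0,v0,u1,v1,sh=(400,640)):
    m=np.zeros(sh,bool);m[v0:v1,u0:u1]=1;return m
def within(W,lo,hi): return (W[...,2]>lo)&(W[...,2]<hi)
E
python3 - <<'E'
from meas import *
c=cap("wrist");W=cloud(c);hsv=cv2.cvtColor(c["img"],cv2.COLOR_RGB2HSV)
up=win(0,0,640,205)
rect(W[win(215,45,425,190)&within(W,.09,.104)&(hsv[...,1]<110)],"rails")
rect(W[win(400,40,530,190)&within(W,.055,.072)&(hsv[...,1]>150)],"tub rim")
rect(W[win(80,5,140,140)&within(W,.024,.04)],"se")
rect(W[win(530,40,620,120)&within(W,.095,.115)],"brush top")
rect(W[win(530,40,620,120)&within(W,.045,.062)],"brush back")
m=(win(235,70,415,172)&within(W,.1,.13)&(hsv[...,1]>110)).astype(np.uint8)
n,l=cv2.connectedComponents(m)
for i in range(1,n):
    if (l==i).sum()>100: rect(W[l==i],"scrap")
for p in ((325,130),(240,120),(360,110),(412,140),(375,140),(270,115)): print(p,W[p[1],p[0]].round(4))
for p in ((50,150),(560,180),(400,20)): print("bench",W[p[1],p[0]].round(4))
save("c1",c["img"],(520,30,640,130),4)
E
```

```text
rails 4946 [535.   -1.8] [190.4 308.5] 5.1
tub rim 1536 [513.3 235.8] [208.6 159.6] 4.64
se 2477 [ 488.5 -386.3] [ 32.9 200.7] 73.64
brush top 908 [440.4 412.6] [63.8 26.4] 18.33
brush back 777 [440.9 412.5] [75.4 50.1] 16.7
scrap 925 [500.6 -48.6] [58.6 35.3] 15.73
scrap 1032 [493.   26.3] [38.1 60.1] 19.89
scrap 968 [507.2 106.3] [58.  36.7] 34.15
scrap 743 [577.5 -43.9] [29.2 63.8] 77.42
scrap 740 [570.4  34.9] [59.  30.2] 10.96
(325, 130) [0.5492 0.0021 0.0861]
(240, 120) [ 0.5439 -0.1393  0.0771]
(360, 110) [0.5134 0.0563 0.0833]
(412, 140) [0.5548 0.1483 0.0806]
(375, 140) [0.5592 0.086  0.0845]
(270, 115) [ 0.5322 -0.0893  0.0822]
bench [ 6.303e-01 -5.247e-01 -2.000e-04]
bench [0.6144 0.4748 0.0015]
bench [0.3545 0.1199 0.0009]
```

View pics/c1.png

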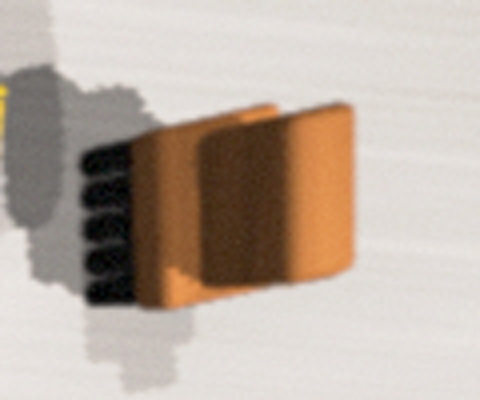

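```bash
python3 - <<'E'
from h import *
go([.4405,.4125,.20],-162.5)
E
```

```text
tool shift [122.4 423.7 254.6] twist -13.2 | tcp [594.3  -0.8 454.6] [ 180.     0.  -175.7] t 3.1
```

Request:
step_arm(commands=[[[12,42,25],0],[[12,42,25],0],[[12,42,25],0],[[12,42,25],0],[[12,42,25],0],[[12,42,25],0],[[12,42,25],0],[[12,42,25],0],[[12,42,25],0],[[14,46,29],0],[[0,0,0],-7],[[0,0,0],-6],[[0,0,0],0],[[0,0,0],0]])

```text
time_s: 4.85
tcp_pos: [0.4415, 0.413, 0.2007]
eef_rot: [180.0, 0.0, -162.9]
contact_force: [0.0, 0.5, 0.6]
gripper_width: 0.0877
```

```bash
python3 - <<'E'
from h import *
go([.4405,.4125,.065],-162.5)
c=cap("wrist"); save("w2",c["img"])
c=cap("scene"); W=cloud(c);save("sc2",c["img"],(300,80,460,220),4)
E
```

```text
tool shift [  1.1  -0.3 135.7] twist -0.4 | tcp [441.5 413.  200.7] [ 1.7999e+02  1.0000e-02 -1.6288e+02] t 4.85
```

View pics/w2.png

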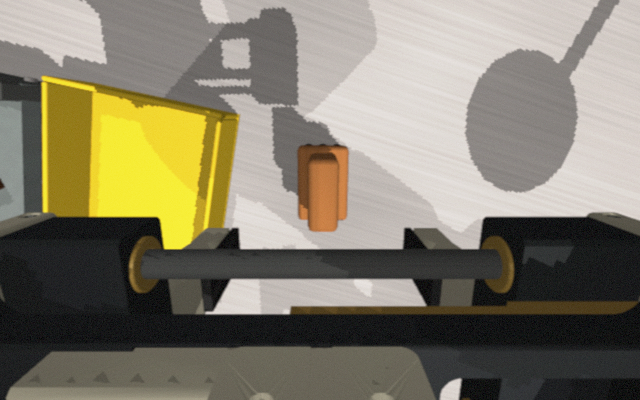

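View pics/sc2.png

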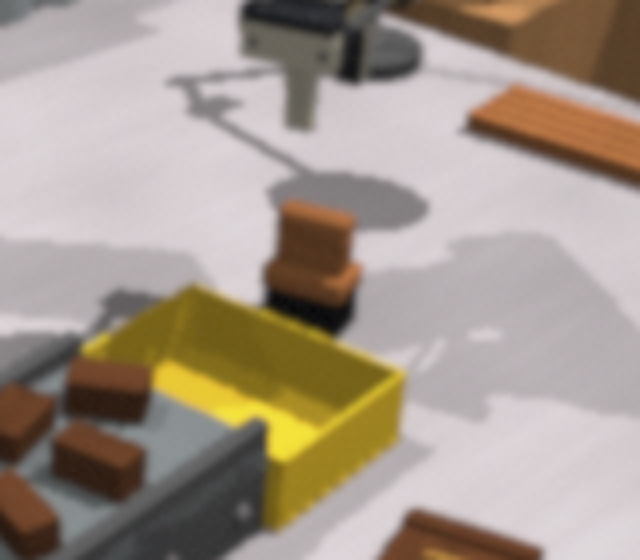

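```bash
python3 - <<'E'
from meas import *
c=cap("wrist");W=cloud(c)
P=W[win(285,135,370,235)&within(W,.095,.115)]; rect(P,"top"); print(P[:,2].mean())
rect(W[win(285,135,370,235)&within(W,.048,.06)],"back")
E
```

```text
top 2237 [438.9 413.7] [62.9 25.9] 16.59
0.1052739467228637
back 1663 [439.5 413.9] [74.6 50. ] 16.75
```

Request:
step_arm(commands=[[[2,1,34],0.4],[[0,0,34],0],[[0,0,34],0],[[0,0,24],0],[[0,0,10],0],[[0,0,0],0]])

```text
time_s: 5.75
tcp_pos: [0.4392, 0.4134, 0.0644]
eef_rot: [-180.0, -0.0, -163.2]
contact_force: [-0.1, 0.3, 1.0]
gripper_width: 0.0879
```

Request:
step_arm(commands=[[[0,0,0],0],[[0,0,0],0],[[0,0,0],0],[[0,0,0],0],[[0,0,0],0],[[0,0,0],0],[[0,0,0],0],[[0,0,0],0]], gripper=1, grip_force=40)

```text
time_s: 6.75
tcp_pos: [0.4391, 0.4135, 0.0645]
eef_rot: [180.0, -0.0, -163.1]
contact_force: [0.7, 0.4, -1.4]
gripper_width: 0.026
```

Request:
step_arm(commands=[[[0,0,-20],0],[[0,0,-40],0],[[0,0,-40],0],[[0,0,-40],0],[[0,0,-20],0],[[0,0,0],0]])

```text
time_s: 7.5
tcp_pos: [0.4393, 0.414, 0.2258]
eef_rot: [179.9, 0.1, -163.1]
contact_force: [-0.4, -0.0, -2.6]
gripper_width: 0.0261
```

```bash
python3 - <<'E'
from h import *
y=np.radians(5);bed=np.array([.5343,.003])
def B(x,yy,z): return [bed[0]+x*np.cos(y)-yy*np.sin(y),bed[1]+x*np.sin(y)+yy*np.cos(y),z]
print(B(0,-.121,0))
go(B(-.03,-.121,.23),-175)
c=cap("scene"); save("sc3",c["img"],(260,40,460,220),4)
c=cap("wrist"); save("w3",c["img"])
E
```

```text
[np.float64(0.5448458448724667), np.float64(-0.1175395584691012), 0]
tool shift [  82.5 -533.1   -5.4] twist 11.9 | tcp [439.3 414.  225.8] [ 1.7989e+02  1.0000e-01 -1.6315e+02] t 7.5
```

View pics/sc3.png

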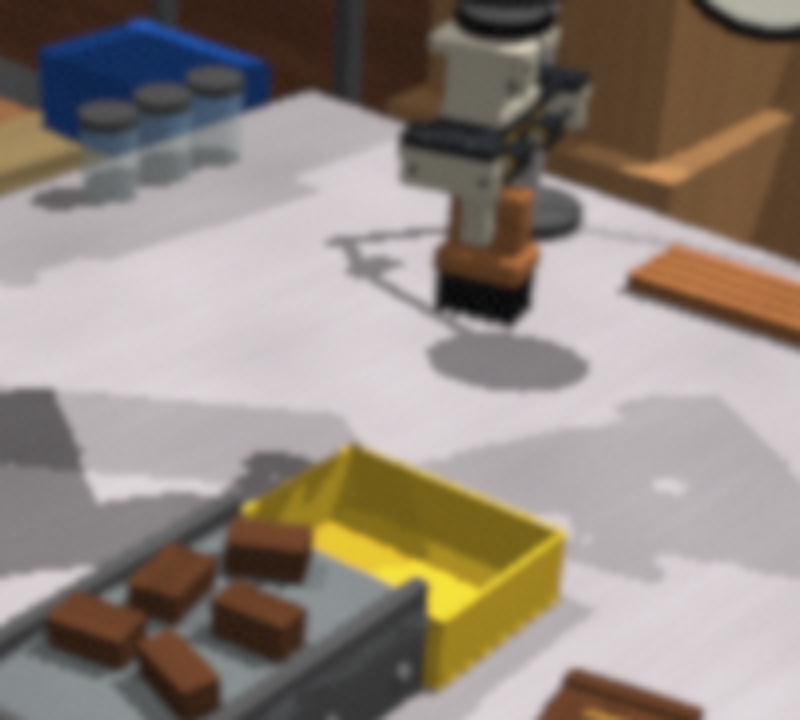

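Request:
step_arm(commands=[[[0,0,-20],6],[[0,0,0],5.9],[[0,0,0],0],[[0,0,0],0]])

```text
time_s: 8.1
tcp_pos: [0.4387, 0.4131, 0.2432]
eef_rot: [-179.9, -0.1, -174.9]
contact_force: [0.3, -0.1, -2.3]
gripper_width: 0.0261
```

```bash
cat >> h.py <<'E'
BY=5.0;bed=np.array([.5343,.003])
def B(x,yy,z):
    y=np.radians(BY); return [bed[0]+x*np.cos(y)-yy*np.sin(y),bed[1]+x*np.sin(y)+yy*np.cos(y),z]
def toB(p):
    y=np.radians(BY); d=np.asarray(p)[...,:2]-bed; return np.stack([d[...,0]*np.cos(y)+d[...,1]*np.sin(y),-d[...,0]*np.sin(y)+d[...,1]*np.cos(y)],-1)
E
python3 - <<'E'
from h import *
go(B(-.039,-.112,.25),-175)
E
```

```text
tool shift [ -19.7 -528.9   -5.9] twist 0.1 | tcp [438.7 413.1 243.2] [-1.7990e+02 -8.0000e-02 -1.7492e+02] t 8.1
```

Request:
step_arm(commands=[[[-2,-44,-1],0],[[-2,-44,0],0],[[-2,-44,-1],0],[[-2,-44,0],0],[[-2,-44,-1],0],[[-2,-44,0],0],[[-2,-44,-1],0],[[-2,-44,0],0],[[-2,-44,-1],0],[[-2,-44,0],0],[[0,-44,-1],0],[[0,-45,0],0],[[0,0,0],0],[[0,0,0],0]])

```text
time_s: 9.85
tcp_pos: [0.5044, -0.1119, 0.25]
eef_rot: [180.0, -0.1, -175.0]
contact_force: [0.4, 0.6, -3.0]
gripper_width: 0.0262
```

```bash
python3 - <<'E'
from h import *
go(B(-.039,-.112,.1515),-175)
c=cap("wrist"); save("w4",c["img"])
c=cap("side"); save("s4",c["img"],(200,100,460,300),3)
E
```

```text
tool shift [-0.9 -0.2 98.5] twist -0.0 | tcp [ 504.4 -111.9  250. ] [ 1.7999e+02 -5.0000e-02 -1.7505e+02] t 9.85
```

View pics/w4.png

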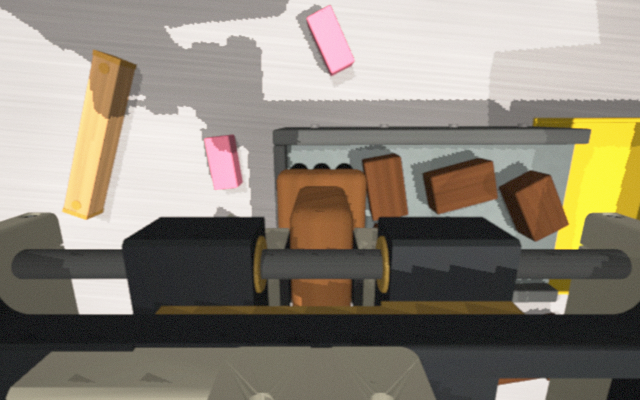

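View pics/s4.png

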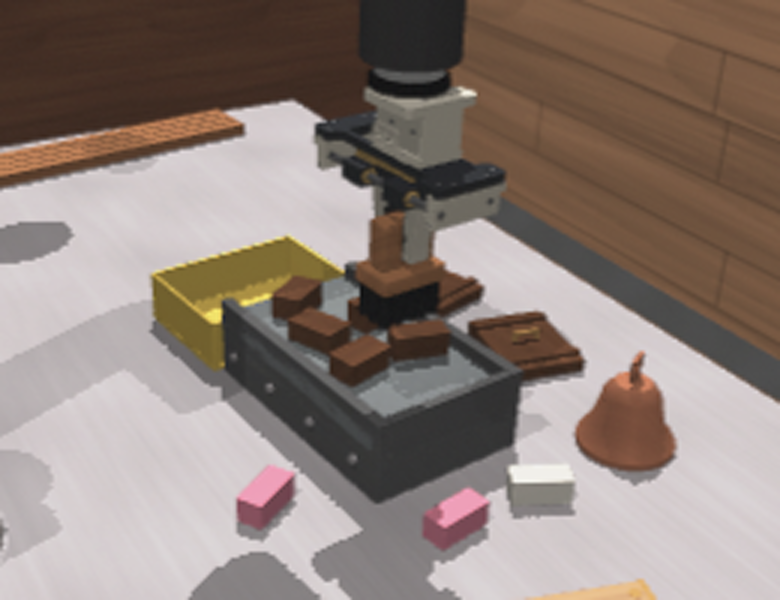

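Request:
step_arm(commands=[[[0,0,30],0],[[0,0,30],0],[[0,0,22],0],[[0,0,10],0],[[0,0,0],0],[[0,0,0],0]])

```text
time_s: 10.7
tcp_pos: [0.5055, -0.1115, 0.1596]
eef_rot: [-180.0, 0.1, -175.0]
contact_force: [0.2, 0.4, -2.1]
gripper_width: 0.0259
```

Request:
step_arm(commands=[[[0,0,3],0],[[0,0,3],0],[[0,0,2],0],[[0,0,0],0]])

```text
time_s: 11.2
tcp_pos: [0.5046, -0.1118, 0.1504]
eef_rot: [-180.0, -0.0, -175.1]
contact_force: [-0.4, 0.1, -2.0]
gripper_width: 0.0263
```

Request:
step_arm(commands=[[[0,0,2],0],[[0,0,0],0]])

```text
time_s: 11.45
tcp_pos: [0.5046, -0.1118, 0.1484]
eef_rot: [-180.0, -0.0, -175.0]
contact_force: [0.5, -0.2, -2.1]
gripper_width: 0.026
```

Request:
step_arm(commands=[[[0,14,-0.5],0],[[0,14,-0.5],0],[[0,14,-0.5],0],[[0,14,-0.5],0],[[0,14,-0.5],0],[[0,14,-0.5],0],[[0,14,-0.5],0],[[0,14,0],0],[[0,14,0],0]])

```text
time_s: 12.58
tcp_pos: [0.4937, 0.0147, 0.152]
eef_rot: [-180.0, -0.0, -175.0]
contact_force: [-0.3, -0.1, -2.2]
gripper_width: 0.0257
```

```bash
python3 - <<'E'
from h import *
go(B(-.039,.142,.1485),-175)
c=cap("wrist"); save("w5",c["img"])
c=cap("side"); save("s5",c["img"],(200,100,460,300),3)
E
```

```text
tool shift [ -0.3 126.8   3.5] twist -0.0 | tcp [493.7  14.7 152. ] [-180.     -0.   -175.05] t 12.57
```

View pics/w5.png

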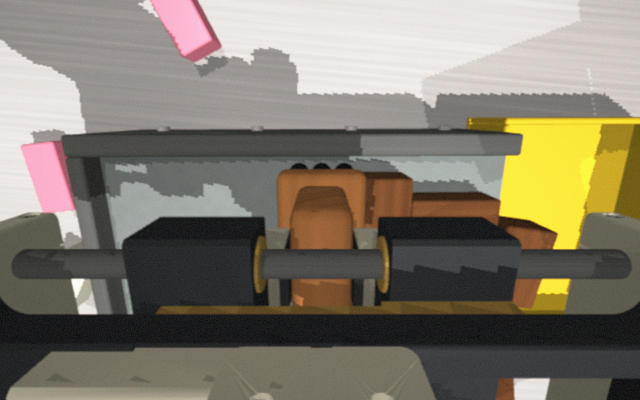

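View pics/s5.png

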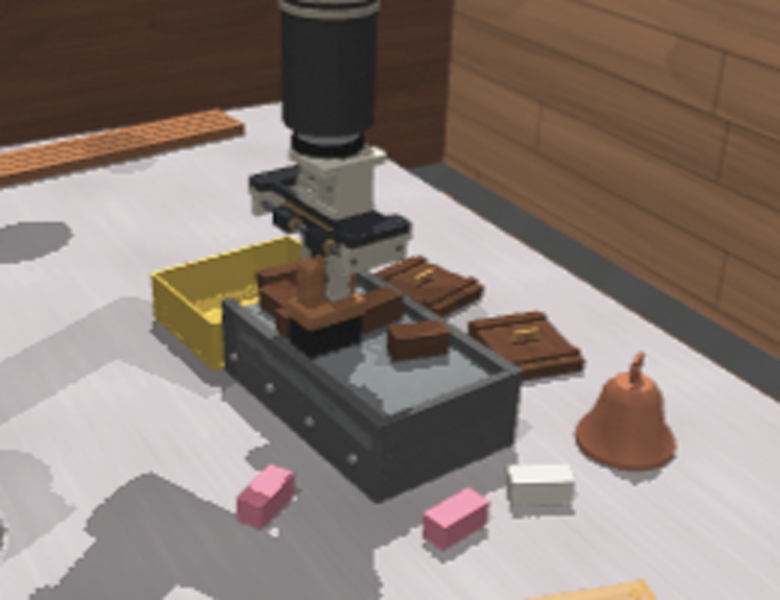

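Going well; continue this pass over the edge.

Request:
step_arm(commands=[[[0,14,0.3],0],[[0,14,0.4],0],[[0,14,0.4],0],[[0,14,0.4],0],[[0,14,0.4],0],[[0,14,0.4],0],[[0,14,0.4],0],[[0,14,0.4],0],[[0,14,0.4],0],[[0,0,0],0],[[0,0,0],0]])

```text
time_s: 14.05
tcp_pos: [0.4829, 0.1394, 0.1485]
eef_rot: [-180.0, -0.0, -175.0]
contact_force: [-0.2, 0.7, -2.1]
gripper_width: 0.0258
```

```bash
python3 - <<'E'
from h import *
go(B(-.039,.142,.1485),-175)
c=cap("scene"); save("sc6",c["img"],(220,130,420,270),4)
c=cap("side"); save("s6",c["img"],(200,100,460,300),3)
E
```

```text
tool shift [-0.3  1.7 -0. ] twist -0.0 | tcp [482.9 139.4 148.5] [-1.8000e+02 -1.0000e-02 -1.7503e+02] t 14.05
```

View pics/sc6.png

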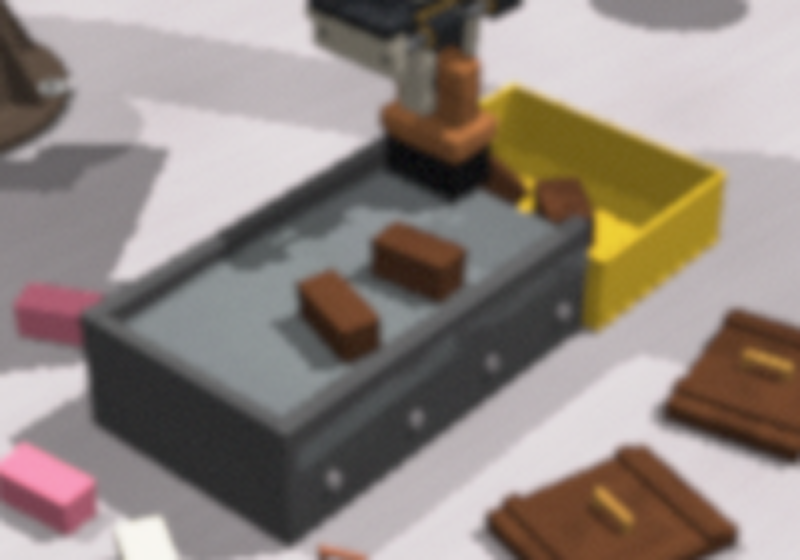

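View pics/s6.png

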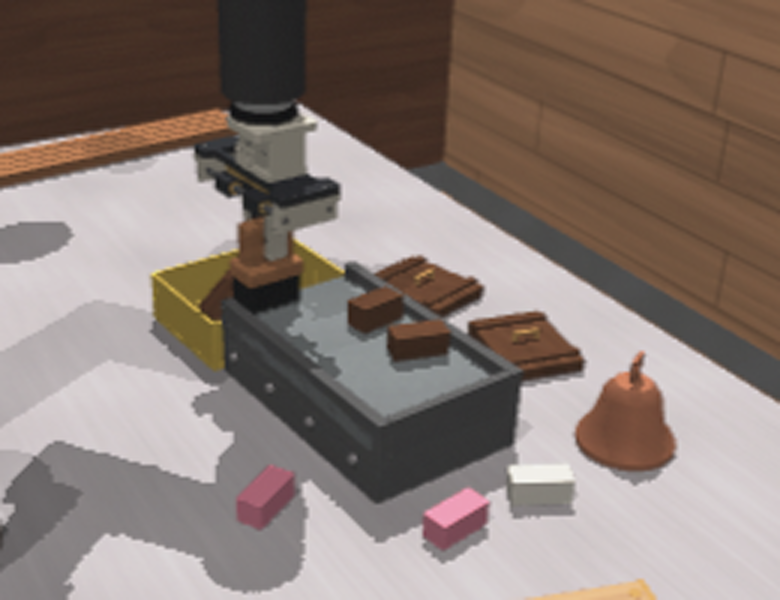

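Request:
step_arm(commands=[[[0,12,0],0],[[0,12,0],0],[[0,0,0],0],[[0,0,-20],0],[[0,0,-40],0],[[0,0,0],0],[[0,0,0],0]])

```text
time_s: 15.02
tcp_pos: [0.4804, 0.1631, 0.208]
eef_rot: [180.0, -0.0, -175.1]
contact_force: [-1.0, -0.0, -2.9]
gripper_width: 0.026
```

```bash
python3 - <<'E'
from h import *
go(B(.039,-.112,.21),-175)
c=cap("scene"); save("sc7",c["img"],(220,130,420,270),4)
E
```

```text
tool shift [ -79.  -276.1   -2.1] twist -0.1 | tcp [480.4 163.1 208. ] [ 1.7998e+02 -3.0000e-02 -1.7506e+02] t 15.03
```

View pics/sc7.png

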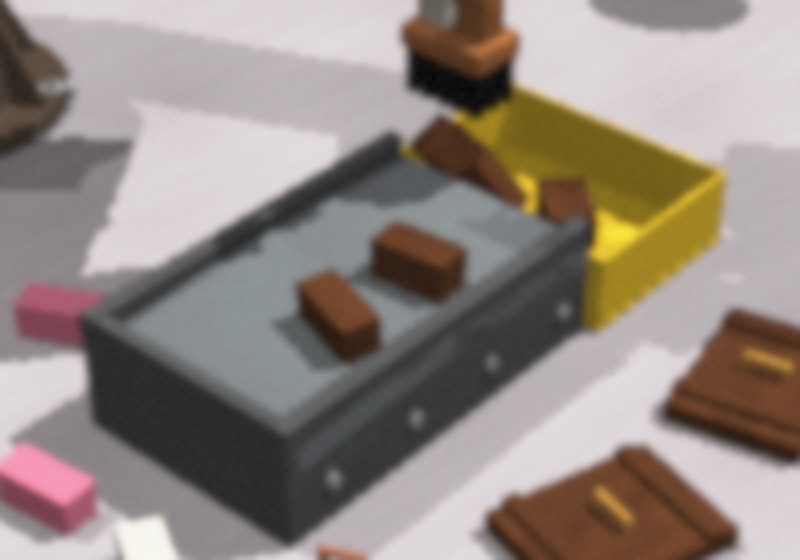

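Request:
step_arm(commands=[[[-10,-40,-2],0],[[-10,-40,0],0],[[-15,-50,0],0],[[-15,-50,0],0],[[-15,-50,0],0],[[-14,-46,0],0],[[0,0,0],0],[[0,0,30],0],[[0,0,22],0],[[0,0,10],0],[[0,0,0],0],[[0,0,0],0]])

```text
time_s: 16.58
tcp_pos: [0.5839, -0.1047, 0.1492]
eef_rot: [-180.0, 0.1, -175.0]
contact_force: [-0.6, -0.1, -3.0]
gripper_width: 0.0261
```

```bash
python3 - <<'E'
from h import *
go(B(.039,-.112,.1485),-175)
c=cap("wrist"); save("w8",c["img"])
c=cap("side"); save("s8",c["img"],(200,100,460,300),3)
E
```

```text
tool shift [ 1.  -0.4  0.7] twist -0.0 | tcp [ 583.9 -104.7  149.2] [-1.8000e+02  5.0000e-02 -1.7502e+02] t 16.57
```

View pics/w8.png

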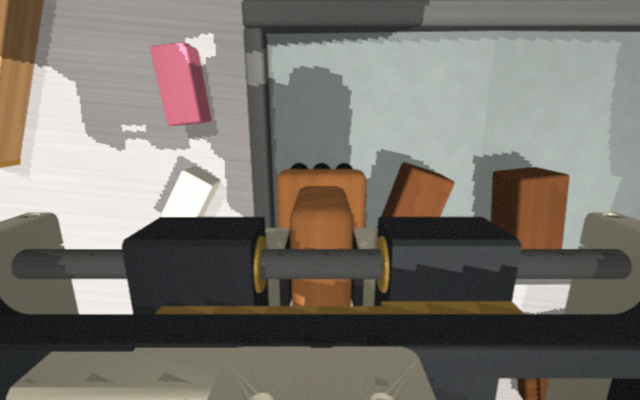

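View pics/s8.png

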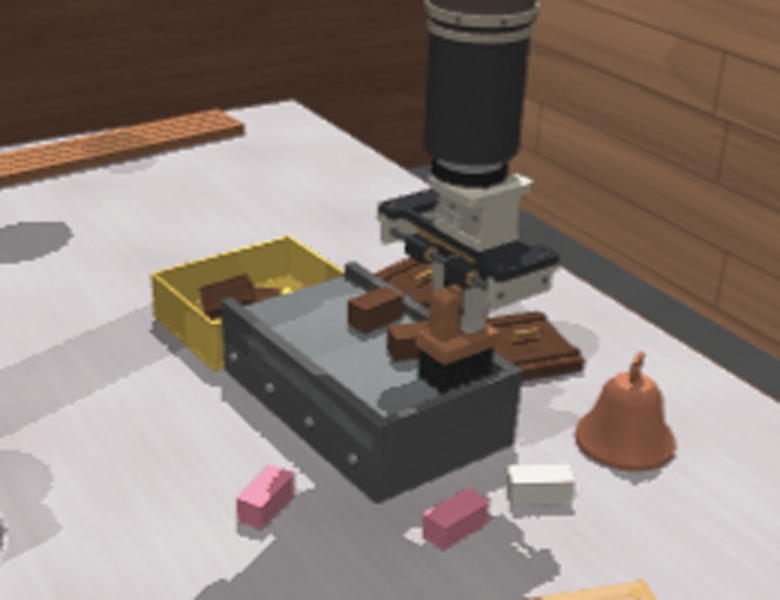

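Request:
step_arm(commands=[[[0,14,-0.4],0],[[0,14,-0.4],0],[[0,14,-0.4],0],[[0,14,-0.4],0],[[0,14,-0.4],0],[[0,14,-0.4],0],[[0,14,-0.5],0],[[0,14,0],0],[[0,14,0],0],[[0,14,0.3],0],[[0,14,0.4],0],[[0,14,0.4],0],[[0,14,0.4],0],[[0,14,0.4],0],[[0,14,0.4],0],[[0,14,0.4],0],[[0,14,0.4],0],[[0,14,0.4],0],[[0,14,0],0],[[0,10,0],0]])

```text
time_s: 19.18
tcp_pos: [0.5595, 0.171, 0.1479]
eef_rot: [180.0, 0.0, -175.0]
contact_force: [0.5, -0.6, -2.0]
gripper_width: 0.0258
```

```bash
python3 - <<'E'
from h import *
go(B(.039,.165,.15),-175)
c=cap("scene"); save("sc9",c["img"],(220,130,420,270),4)
c=cap("side"); save("s9",c["img"],(200,100,460,300),3)
E
```

```text
tool shift [ 0.8 -0.2 -2.1] twist -0.0 | tcp [559.5 171.  147.9] [ 180.      0.   -175.02] t 19.18
```

View pics/sc9.png

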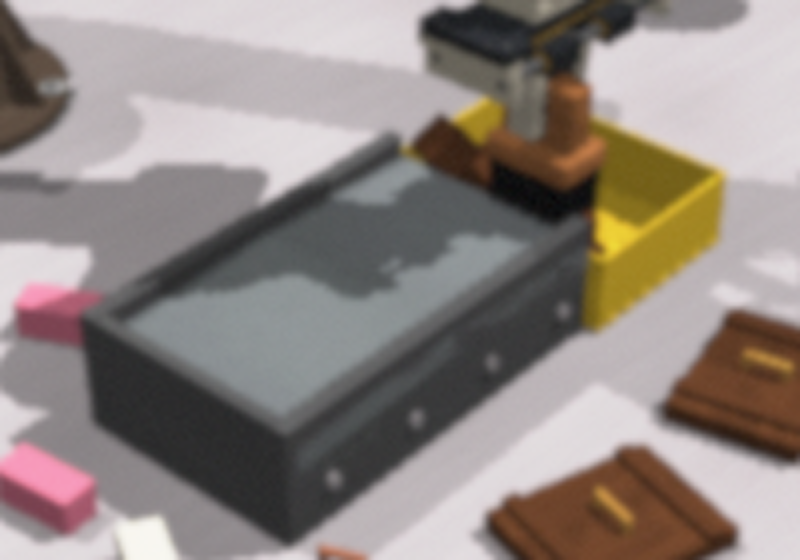

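View pics/s9.png

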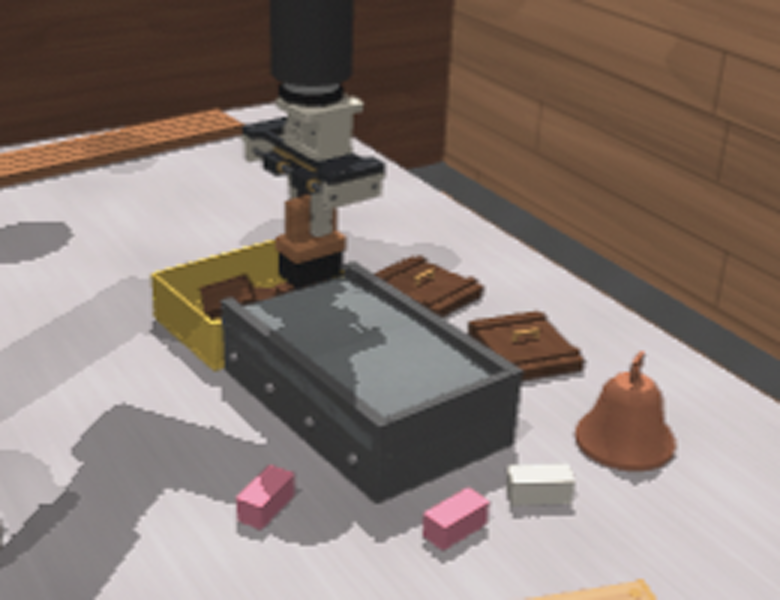

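Request:
step_arm(commands=[[[0,0,-30],0],[[0,0,-40],0],[[0,0,-10],0],[[0,0,0],0],[[0,0,0],0]])

```text
time_s: 19.9
tcp_pos: [0.5588, 0.1695, 0.2264]
eef_rot: [-180.0, -0.1, -175.1]
contact_force: [-0.6, -0.3, -2.4]
gripper_width: 0.0261
```

```bash
python3 - <<'E'
from h import *
go([.42,.43,.23],-175)
c=cap("scene"); save("sc10",c["img"],(220,130,420,270),4)
E
```

```text
tool shift [115.9 271.4  -3.5] twist -0.1 | tcp [558.8 169.5 226.4] [-1.7996e+02 -1.3000e-01 -1.7507e+02] t 19.9
```

View pics/sc10.png

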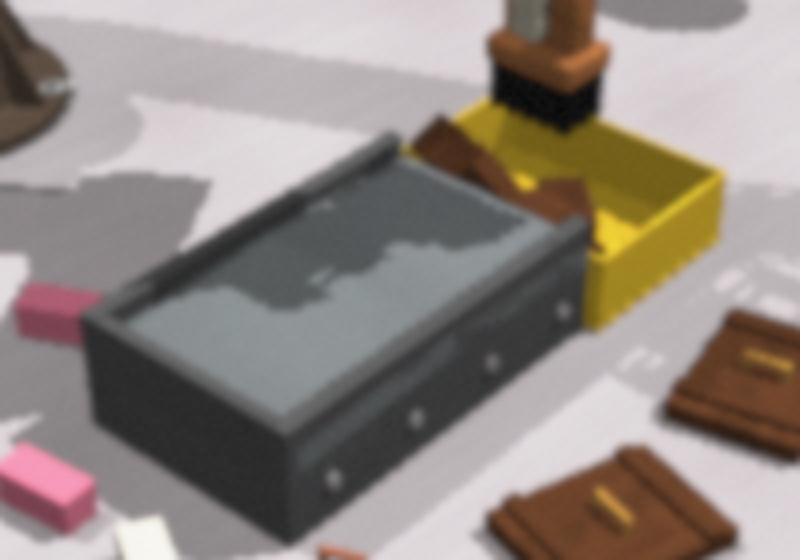

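Request:
step_arm(commands=[[[15,34,0],0],[[15,34,0],0],[[15,34,0],0],[[15,34,0],0],[[15,34,0],0],[[15,34,0],0],[[15,34,0],0],[[11,33,0],0],[[0,0,0],0],[[0,0,40],0],[[0,0,40],0],[[0,0,40],0],[[0,0,25],0],[[0,0,10],0],[[0,0,0],0],[[0,0,0],0]])

```text
time_s: 21.95
tcp_pos: [0.4212, 0.4306, 0.0741]
eef_rot: [179.9, 0.1, -175.0]
contact_force: [-0.7, -0.1, -1.9]
gripper_width: 0.0257
```

Request:
step_arm(commands=[[[0,0,3],0],[[0,0,2],0],[[0,0,0],0],[[0,0,0],0]])

```text
time_s: 22.45
tcp_pos: [0.4206, 0.43, 0.0681]
eef_rot: [180.0, 0.0, -175.0]
contact_force: [0.0, 0.1, -2.4]
gripper_width: 0.0255
```

Request:
step_arm(commands=[[[0,0,2],0],[[0,0,1.5],0],[[0,0,0],0],[[0,0,0],0]])

```text
time_s: 22.95
tcp_pos: [0.4207, 0.4301, 0.0645]
eef_rot: [180.0, 0.0, -175.0]
contact_force: [-0.1, -0.0, -2.2]
gripper_width: 0.0256
```

Request:
step_arm(commands=[[[0,0,0],0],[[0,0,0],0],[[0,0,0],0],[[0,0,0],0],[[0,0,0],0],[[0,0,0],0],[[0,0,-20],0],[[0,0,-40],0],[[0,0,-50],0],[[0,0,-50],0],[[0,0,-50],0],[[0,0,-50],0],[[0,0,-50],0],[[0,0,-30],0]], gripper=0)

```text
time_s: 24.7
tcp_pos: [0.4209, 0.4301, 0.4076]
eef_rot: [179.8, 0.1, -175.0]
contact_force: [0.3, 0.6, -0.2]
gripper_width: 0.0872
```

```bash
python3 - <<'E'
from h import *
go([.6,.2,.42],-175)
E
```

```text
tool shift [-158.6 -244.6  -12.7] twist -0.0 | tcp [420.9 430.1 407.6] [ 1.7985e+02  1.2000e-01 -1.7505e+02] t 24.7
```

Now go back over the bed and look at everything.

Request:
step_arm(commands=[[[-22,-48,-6],0],[[-22,-48,-6],0],[[-22,-48,-6],0],[[-22,-48,-6],0],[[-22,-48,-6],0],[[-22,-48,-6],0],[[-22,-48,-6],0],[[-14,-30,0],0],[[0,0,0],0],[[0,0,0],0]])

```text
time_s: 25.95
tcp_pos: [0.6195, 0.0799, 0.4462]
eef_rot: [180.0, -0.0, -175.1]
contact_force: [-0.3, -0.2, 0.4]
gripper_width: 0.0873
```

```bash
python3 - <<'E'
from meas import *
s=r.get_state(); print(s["tcp_pos"].round(3))
c=cap("wrist");W=cloud(c);save("w11",c["img"])
hsv=cv2.cvtColor(c["img"],cv2.COLOR_RGB2HSV)
b=toB(W.reshape(-1,3)).reshape(400,640,2)
up=win(0,0,640,212)
brown=((hsv[...,0]<14)&(hsv[...,1]>110)&up)
on=brown&(abs(b[...,0])<.08)&(b[...,1]>-.148)&(b[...,1]<.15)&(W[...,2]>.075); print("on bed brown px",on.sum(), (up&(abs(b[...,0])<.075)&(b[...,1]>-.14)&(b[...,1]<.145)&(W[...,2]>.093)).sum())
t=brown&(abs(b[...,0])<.115)&(b[...,1]>.145)&(b[...,1]<.33)
P=b[t];z=W[...,2][t]; print("tub scrap",t.sum(),P.min(0),P.max(0),z.min(),z.max())
rect(W[win(0,0,200,205)&within(W,.024,.04)&(W[...,1]<-.28)],"se")
rect(W[up&within(W,.095,.115)&(W[...,1]>.36)],"brush top")
E
```

```text
[0.619 0.08  0.446]
on bed brown px 0 0
tub scrap 2622 [-0.09769308  0.15125298] [0.06702227 0.27110655] 0.019286678540900493 0.10697845890595148
se 2541 [ 491.9 -387.3] [ 34.1 193.1] 73.65
brush top 990 [421.9 429.2] [63.9 26.9] 6.0
```

View pics/w11.png

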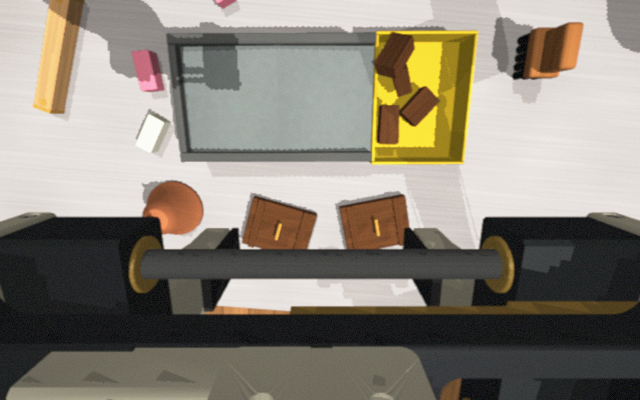

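```bash
python3 - <<'E'
from meas import *
c=cap("wrist");save("c12",c["img"],(350,15,490,175),4.5)
W=cloud(c);hsv=cv2.cvtColor(c["img"],cv2.COLOR_RGB2HSV);b=toB(W.reshape(-1,3)).reshape(400,640,2)
for v in range(30,150,7): print(v,[(u,*(b[v,u]*1000).round().astype(int),int(W[v,u,2]*1000)) for u in range(374,440,8) if np.isfinite(W[v,u,2])and hsv[v,u,0]<14])
c=cap("scene");save("c13",c["img"],(310,140,420,220),7)
E
```

```text
30 [(374, np.int64(-121), np.int64(162), 0)]
37 [(398, np.int64(-92), np.int64(187), 79), (406, np.int64(-90), np.int64(197), 87)]
44 [(390, np.int64(-82), np.int64(175), 80), (398, np.int64(-80), np.int64(185), 88), (406, np.int64(-80), np.int64(197), 91)]
51 [(382, np.int64(-72), np.int64(163), 82), (390, np.int64(-71), np.int64(174), 90)]
58 [(390, np.int64(-60), np.int64(173), 97), (398, np.int64(-59), np.int64(183), 103), (406, np.int64(-62), np.int64(200), 84)]
65 [(382, np.int64(-50), np.int64(162), 94), (390, np.int64(-49), np.int64(172), 102), (398, np.int64(-49), np.int64(184), 101)]
72 [(382, np.int64(-42), np.int64(165), 80), (390, np.int64(-40), np.int64(175), 92), (398, np.int64(-41), np.int64(187), 92), (406, np.int64(-43), np.int64(203), 76)]
79 [(398, np.int64(-33), np.int64(194), 66), (406, np.int64(-34), np.int64(207), 63)]
86 [(398, np.int64(-24), np.int64(197), 52), (406, np.int64(-24), np.int64(211), 49)]
93 [(398, np.int64(-14), np.int64(201), 39), (422, np.int64(-14), np.int64(244), 34), (430, np.int64(-14), np.int64(257), 34)]
100 [(414, np.int64(-2), np.int6
[... 225 characters left out ...]
.int64(9), np.int64(231), 36), (422, np.int64(9), np.int64(245), 36), (430, np.int64(9), np.int64(259), 35)]
114 [(382, np.int64(21), np.int64(170), 66), (390, np.int64(21), np.int64(183), 68), (406, np.int64(21), np.int64(218), 35), (414, np.int64(21), np.int64(232), 37), (422, np.int64(21), np.int64(246), 35)]
121 [(382, np.int64(32), np.int64(171), 67), (390, np.int64(32), np.int64(184), 68), (414, np.int64(33), np.int64(232), 37)]
128 [(382, np.int64(44), np.int64(171), 67), (390, np.int64(44), np.int64(184), 69)]
135 [(382, np.int64(55), np.int64(172), 68), (390, np.int64(55), np.int64(185), 67)]
142 [(382, np.int64(67), np.int64(172), 66), (390, np.int64(67), np.int64(186), 67)]
149 []
```

View pics/c12.png

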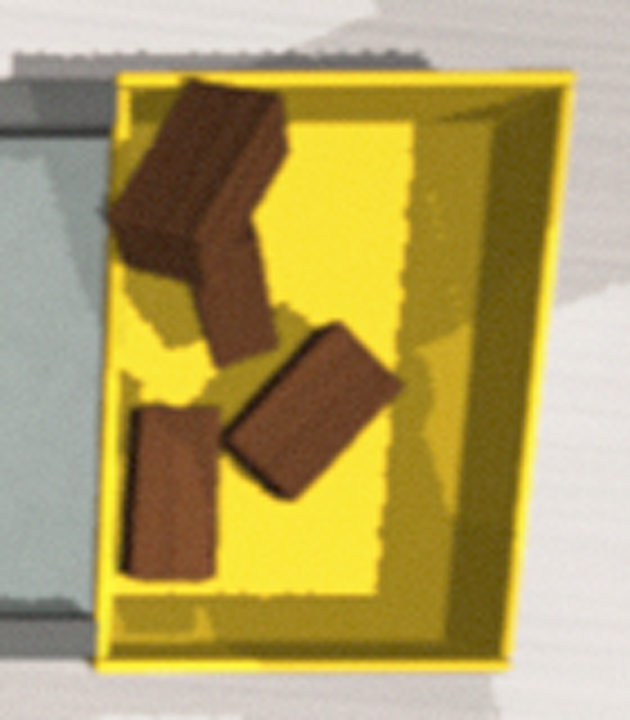

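View pics/c13.png

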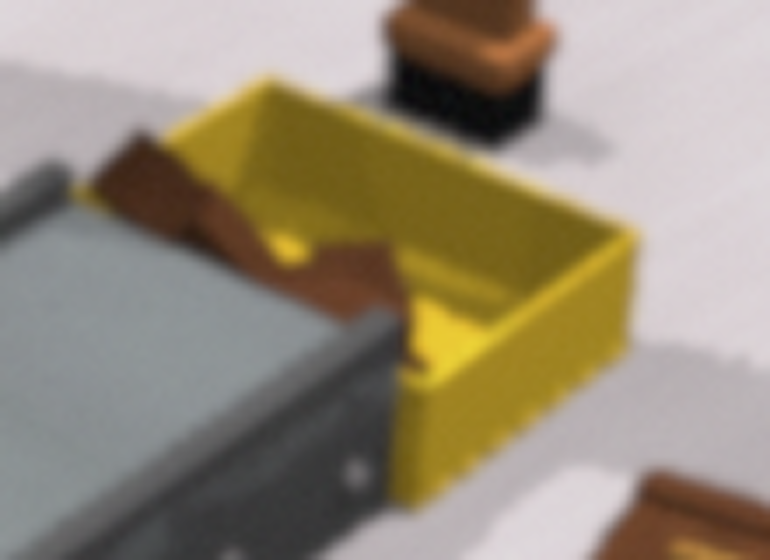

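```bash
python3 - <<'E'
from h import *
go([.4213,.4296,.2],-175)
E
```

```text
tool shift [166.7 364.9 246.7] twist 0.0 | tcp [619.2  80.7 446.7] [ 1.7999e+02  2.0000e-02 -1.7498e+02] t 26.1
```

Request:
step_arm(commands=[[[17,37,10],0],[[17,37,20],0],[[17,37,25],0],[[17,37,25],0],[[17,37,25],0],[[17,37,25],0],[[17,37,28],0],[[17,37,28],0],[[17,37,30],0],[[14,32,30],0],[[0,0,0],0],[[0,0,0],0]])

```text
time_s: 27.6
tcp_pos: [0.4214, 0.4296, 0.2011]
eef_rot: [180.0, 0.0, -174.9]
contact_force: [0.2, -0.9, 0.6]
gripper_width: 0.0876
```

```bash
python3 - <<'E'
from meas import *
c=cap("wrist");W=cloud(c)
w=W[win(250,120,390,240)&within(W,.095,.115)]; rr=rect(w,"top")
go([rr[0][0]/1000,rr[0][1]/1000,.0645],-175)
E
```

```text
top 2224 [420.4 430. ] [62.3 26.1] 4.9
tool shift [  1.5   0.6 137. ] twist -0.0 | tcp [421.9 429.4 201.5] [ 1.7994e+02  6.0000e-02 -1.7500e+02] t 27.65
```

Request:
step_arm(commands=[[[1,0.5,40],0],[[0,0,40],0],[[0,0,32],0],[[0,0,24],0],[[0,0,0],0],[[0,0,0],0]])

```text
time_s: 28.4
tcp_pos: [0.4216, 0.4301, 0.0662]
eef_rot: [179.9, 0.1, -175.1]
contact_force: [-0.8, -0.3, 0.5]
gripper_width: 0.0873
```

Request:
step_arm(commands=[[[0,0,0],0],[[0,0,0],0],[[0,0,0],0],[[0,0,0],0],[[0,0,0],0],[[0,0,0],0],[[0,0,0],0],[[0,0,-20],0],[[0,0,-50],0],[[0,0,-50],0],[[0,0,-50],0],[[0,0,-10],0],[[0,0,0],0],[[0,0,0],0]], gripper=1, grip_force=40)

```text
time_s: 30.15
tcp_pos: [0.42, 0.4287, 0.2423]
eef_rot: [-179.9, -0.1, -175.1]
contact_force: [0.1, -0.5, -2.9]
gripper_width: 0.0262
```

```bash
python3 - <<'E'
from h import *
go(B(-.040,.085,.24),-175)
E
```

```text
tool shift [ -37.2 -349.     3.1] twist -0.1 | tcp [420.  428.7 242.3] [-1.7985e+02 -1.3000e-01 -1.7506e+02] t 30.15
```

Request:
step_arm(commands=[[[-4,-40,0],0],[[-4,-40,0],0],[[-4,-40,0],0],[[-4,-40,0],0],[[-4,-40,0],0],[[-4,-40,0],0],[[-4,-40,0],0],[[-5,-40,0],0],[[-4,-29,0],0],[[0,0,0],0],[[0,0,30],0],[[0,0,30],0],[[0,0,22],0],[[0,0,8],0],[[0,0,0],0],[[0,0,0],0]])

```text
time_s: 32.15
tcp_pos: [0.4882, 0.0854, 0.1552]
eef_rot: [180.0, 0.1, -175.0]
contact_force: [-0.2, 0.1, -2.8]
gripper_width: 0.0261
```

Request:
step_arm(commands=[[[0,12,0.2],0],[[0,12,0.2],0],[[0,12,0.2],0],[[0,12,0.2],0],[[0,12,0.2],0],[[0,12,0],0],[[0,12,0],0],[[0,12,0],0],[[0,12,0],0],[[0,0,0],0],[[0,0,0],0]])

```text
time_s: 33.52
tcp_pos: [0.4782, 0.1925, 0.1534]
eef_rot: [-180.0, -0.0, -175.0]
contact_force: [-0.1, 0.3, -1.8]
gripper_width: 0.026
```

```bash
python3 - <<'E'
from h import *
go(B(-.040,.195,.152),-175)
c=cap("scene"); save("sc14",c["img"],(280,110,420,230),5)
E
```

```text
tool shift [0.6 1.3 1.4] twist -0.0 | tcp [478.2 192.5 153.4] [-1.7999e+02 -2.0000e-02 -1.7504e+02] t 33.52
```

View pics/sc14.png

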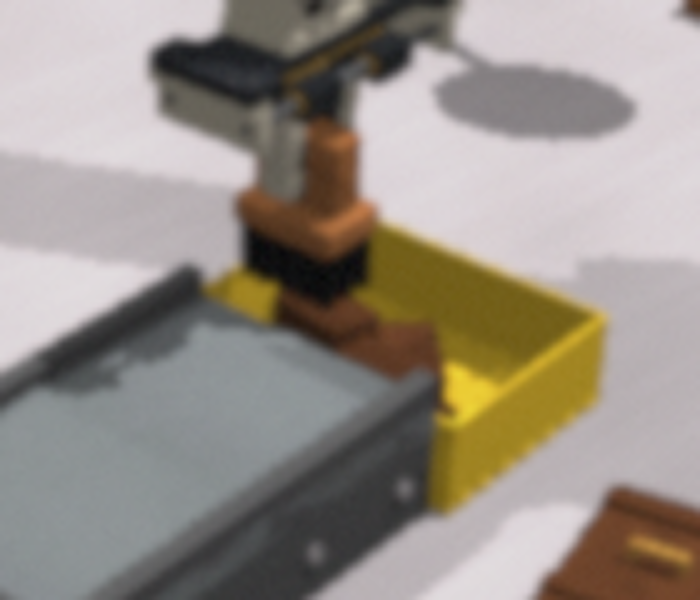

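Request:
step_arm(commands=[[[0,10,0],0],[[0,10,0],0],[[0,0,0],0],[[0,0,-30],0],[[0,0,-50],0],[[0,0,-50],0],[[-30,0,-50],0],[[-40,0,-20],0],[[-40,0,0],0],[[0,0,0],0],[[0,0,0],0]])

```text
time_s: 34.95
tcp_pos: [0.586, 0.2218, 0.3527]
eef_rot: [-180.0, -0.1, -175.1]
contact_force: [-0.1, -0.1, -2.3]
gripper_width: 0.026
```

```bash
cat > tub.py <<'E'
from meas import *
import sys
def run(tag):
    c=cap("wrist");W=cloud(c);hsv=cv2.cvtColor(c["img"],cv2.COLOR_RGB2HSV);b=toB(W.reshape(-1,3)).reshape(400,640,2)
    s=[proj(c,B(x,y,.05)) for x in(-.1,.1) for y in (.15,.31)];s=np.array(s);lo=np.maximum(s.min(0)-15,0).astype(int);hi=(s.max(0)+15).astype(int)
    save(tag,c["img"],(lo[0],lo[1],min(hi[0],640),min(hi[1],400)),3)
    t=(hsv[...,0]<14)&(hsv[...,1]>110)&(abs(b[...,0])<.105)&(b[...,1]>.12)&(b[...,1]<.33)&(W[...,2]<.13)
    g={}
    for (x,y),z in zip(b[t],W[...,2][t]): g.setdefault((round(x*100),round(y*100)),[]).append(z)
    for x in range(-11,11): print(f"{x:4d}",[int(np.median(g[(x,y)])*1000) if (x,y) in g else 0 for y in range(13,32)])
E
python3 - <<'E'
from tub import run; run("t15")
E
```

```text
-11 [0, 0, 0, 0, 0, 0, 0, 0, 0, 0, 0, 0, 0, 0, 0, 0, 0, 0, 0]
 -10 [0, 0, 0, 0, 40, 40, 0, 0, 0, 0, 0, 32, 32, 0, 0, 0, 0, 0, 0]
  -9 [0, 0, 0, 0, 41, 41, 41, 42, 0, 0, 0, 31, 32, 31, 31, 0, 0, 0, 0]
  -8 [0, 0, 0, 0, 41, 42, 41, 41, 0, 0, 0, 32, 32, 31, 32, 0, 0, 0, 0]
  -7 [0, 0, 0, 0, 42, 42, 41, 42, 0, 0, 31, 31, 32, 32, 32, 0, 0, 0, 0]
  -6 [0, 0, 0, 0, 42, 41, 41, 0, 0, 0, 31, 31, 31, 32, 32, 0, 0, 0, 0]
  -5 [0, 0, 0, 0, 41, 42, 41, 0, 0, 0, 31, 31, 32, 32, 32, 0, 0, 0, 0]
  -4 [0, 0, 0, 40, 41, 41, 41, 0, 0, 0, 31, 31, 31, 31, 0, 0, 0, 0, 0]
  -3 [0, 0, 0, 0, 0, 0, 40, 0, 0, 0, 0, 0, 30, 31, 0, 0, 0, 0, 0]
  -2 [0, 0, 0, 0, 0, 0, 0, 0, 0, 0, 0, 36, 35, 35, 0, 0, 0, 0, 0]
  -1 [0, 0, 0, 0, 0, 0, 0, 0, 0, 0, 35, 36, 36, 35, 34, 0, 0, 0, 0]
   0 [0, 0, 0, 0, 0, 0, 0, 0, 0, 36, 35, 35, 36, 35, 36, 0, 0, 0, 0]
   1 [0, 0, 0, 0, 67, 68, 68, 65, 35, 35, 36, 35, 36, 36, 35, 0, 0, 0, 0]
   2 [0, 0, 0, 0, 68, 68, 68, 38, 35, 35, 35, 35, 35, 36, 0, 0, 0, 0, 0]
   3 [0, 0, 0, 0, 67, 67, 67, 38, 0, 36, 36, 35, 35, 0, 0, 0, 0, 0, 0]
   4 [0, 0, 0, 0, 68, 68, 67, 38, 0, 0, 35, 35, 0, 0, 0, 0, 0, 0, 0]
   5 [0, 0, 0, 0, 67, 67, 67, 38, 0, 0, 0, 0, 0, 0, 0, 0, 0, 0, 0]
   6 [0, 0, 0, 0, 67, 67, 67, 38, 0, 0, 0, 0, 0, 0, 0, 0, 0, 0, 0]
   7 [0, 0, 0, 0, 68, 68, 68, 38, 0, 0, 0, 0, 0, 0, 0, 0, 0, 0, 0]
   8 [0, 0, 62, 0, 0, 0, 0, 0, 0, 0, 0, 0, 0, 0, 0, 0, 0, 0, 0]
   9 [0, 0, 77, 0, 0, 0, 0, 0, 0, 0, 0, 0, 0, 0, 0, 0, 0, 0, 0]
  10 [0, 0, 0, 0, 0, 0, 0, 0, 0, 0, 0, 0, 0, 0, 0, 0, 0, 0, 0]
```

View pics/t15.png

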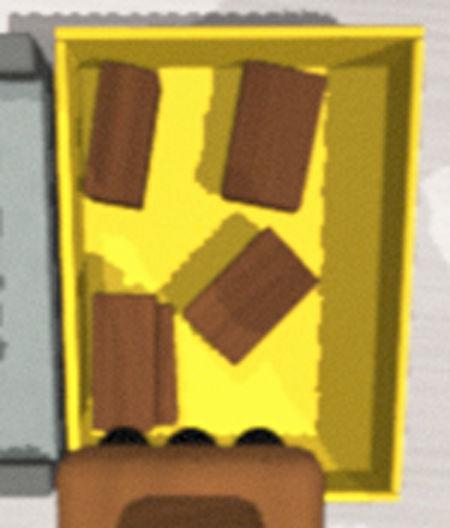

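```bash
python3 - <<'E'
from h import *
go([.42,.43,.067],-175)
E
```

```text
tool shift [146.9 221.8 286.2] twist -0.0 | tcp [585.7 221.8 353.2] [-1.7998e+02 -4.0000e-02 -1.7504e+02] t 35.0
```

Request:
step_arm(commands=[[[25,37,10],0],[[25,37,20],0],[[25,37,20],0],[[25,37,20],0],[[25,37,20],0],[[22,37,20],0],[[0,0,0],0],[[0,0,50],0],[[0,0,50],0],[[0,0,40],0],[[0,0,25],0],[[0,0,8],0],[[0,0,0],0],[[0,0,0],0]])

```text
time_s: 36.75
tcp_pos: [0.4211, 0.4313, 0.0721]
eef_rot: [179.9, 0.1, -175.0]
contact_force: [-1.0, 0.1, -2.3]
gripper_width: 0.0259
```

Request:
step_arm(commands=[[[0,0,2],0],[[0,0,1.5],0],[[0,0,0],0],[[0,0,0],0]])

```text
time_s: 37.25
tcp_pos: [0.4206, 0.4305, 0.067]
eef_rot: [180.0, 0.0, -175.0]
contact_force: [0.7, -0.5, -3.2]
gripper_width: 0.0261
```

Request:
step_arm(commands=[[[0,0,1],0],[[0,0,0],0]])

```text
time_s: 37.5
tcp_pos: [0.4205, 0.4304, 0.0658]
eef_rot: [-180.0, -0.0, -175.0]
contact_force: [-0.1, -0.5, -3.2]
gripper_width: 0.0255
```

Request:
step_arm(commands=[[[0,0,0],0],[[0,0,0],0],[[0,0,0],0],[[0,0,0],0],[[0,0,0],0],[[0,0,0],0],[[0,0,-20],0],[[0,0,-40],0],[[0,0,-50],0],[[0,0,-50],0],[[0,0,-50],0],[[0,0,-30],0],[[0,0,0],0]], gripper=0)

```text
time_s: 39.12
tcp_pos: [0.4213, 0.4313, 0.3091]
eef_rot: [179.8, 0.2, -175.0]
contact_force: [-0.2, 0.1, -0.8]
gripper_width: 0.0876
```

```bash
python3 - <<'E'
from meas import *
go([.50,-.38,.30],-175)
c=cap("wrist");W=cloud(c)
rect(W[win(200,0,420,240)&within(W,.095,.115)],"brush top")
E
```

```text
tool shift [  -8.2 -815.1    5.7] twist -0.0 | tcp [421.3 431.3 309.1] [ 179.76    0.19 -175.04] t 39.12
brush top 1279 [372.7 418.5] [64.1 25.9] 1.44
```

Request:
step_arm(commands=[[[0,-45,0],0],[[0,-45,0],0],[[0,-45,0],0],[[0,-45,0],0],[[0,-45,0],0],[[0,-45,0],0],[[0,-45,0],0],[[0,-45,0],0],[[0,-45,0],0],[[0,-45,0],0],[[0,-45,0],0],[[0,-45,0],0],[[0,-45,0],0],[[0,-45,0],0],[[0,-45,0],0],[[0,-45,0],0],[[-10,-45,0],0],[[-20,-40,0],0],[[0,0,0],0]])

```text
time_s: 41.55
tcp_pos: [0.5201, -0.3708, 0.3023]
eef_rot: [179.9, -0.3, -175.2]
contact_force: [-0.4, 1.5, -0.4]
gripper_width: 0.0878
```

Request:
step_arm(commands=[[[0,0,0],7],[[0,0,0],7],[[0,0,0],7],[[0,0,0],0],[[0,0,0],0]])

```text
time_s: 42.18
tcp_pos: [0.5198, -0.3685, 0.3055]
eef_rot: [180.0, -0.0, 164.1]
contact_force: [0.1, -0.2, 0.2]
gripper_width: 0.0876
```

```bash
python3 - <<'E'
from meas import *
c=cap("wrist");W=cloud(c);save("w16",c["img"])
rr=rect(W[win(0,0,640,245)&within(W,.027,.038)&(abs(W[...,1]+.385)<.1)],"se")
go([rr[0][0]/1000,rr[0][1]/1000,.15],163.6)
E
```

```text
se 3244 [ 488.8 -387.6] [ 30.1 199.9] 73.31
tool shift [ 24.5 -26.8 155.6] twist 0.5 | tcp [ 519.8 -368.6  305.6] [ 1.7999e+02 -3.0000e-02  1.6409e+02] t 42.23
```

View pics/w16.png

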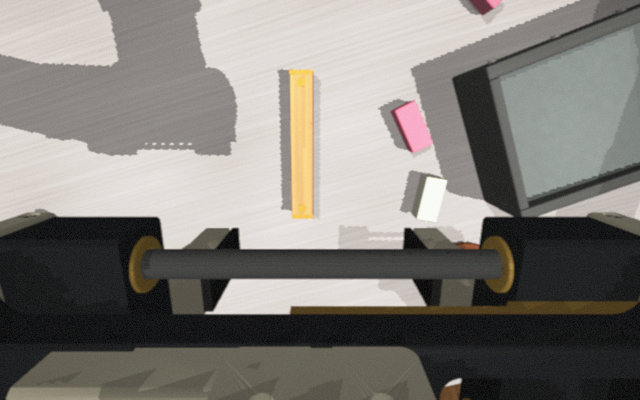

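Request:
step_arm(commands=[[[12,-13,40],0.8],[[12.5,-14,40],0],[[0,0,40],0],[[0,0,34],0],[[0,0,0],0],[[0,0,0],0]])

```text
time_s: 42.98
tcp_pos: [0.4896, -0.3884, 0.1534]
eef_rot: [-180.0, 0.1, 163.2]
contact_force: [0.1, 0.5, 0.7]
gripper_width: 0.0876
```

```bash
python3 - <<'E'
from meas import *
go([.4888,-.3876,.005],163.3)
E
```

```text
tool shift [  1.2   0.6 148.4] twist -0.1 | tcp [ 489.6 -388.4  153.4] [-1.7996e+02  9.0000e-02  1.6322e+02] t 42.98
```

Request:
step_arm(commands=[[[1,0.5,45],0],[[0,0,45],0],[[0,0,35],0],[[0,0,17],0],[[0,0,5],0],[[0,0,0],0],[[0,0,0],0]])

```text
time_s: 43.85
tcp_pos: [0.489, -0.3876, 0.0065]
eef_rot: [-180.0, 0.1, 163.2]
contact_force: [0.1, 0.8, -0.5]
gripper_width: 0.0878
```

Request:
step_arm(commands=[[[0,0,0],0],[[0,0,0],0],[[0,0,0],0],[[0,0,0],0],[[0,0,0],0],[[0,0,0],0],[[0,0,0],0]], gripper=1, grip_force=40)

```text
time_s: 44.72
tcp_pos: [0.488, -0.3871, 0.0049]
eef_rot: [-180.0, -0.0, 163.2]
contact_force: [-0.4, -0.2, 0.3]
gripper_width: 0.0296
```

Request:
step_arm(commands=[[[0,0,-20],0],[[0,0,-40],0],[[0,0,-40],0],[[0,0,-40],0],[[0,0,-40],0],[[0,0,0],0],[[0,0,0],0]])

```text
time_s: 45.6
tcp_pos: [0.4875, -0.3866, 0.1843]
eef_rot: [180.0, -0.0, 163.1]
contact_force: [-0.3, -0.0, -2.0]
gripper_width: 0.0296
```

Request:
step_arm(commands=[[[0,0,-30],-4],[[0,0,-10],-9],[[0,0,0],-10],[[0,0,0],-10],[[0,0,0],-10],[[0,0,0],-10],[[0,0,0],-10],[[0,0,0],-10],[[0,0,0],-10],[[0,0,0],-10],[[0,0,0],-10],[[0,0,0],-5.9],[[0,0,0],-3],[[0,0,0],0],[[0,0,0],0]])

```text
time_s: 47.48
tcp_pos: [0.4877, -0.3869, 0.224]
eef_rot: [179.9, 0.0, -85.0]
contact_force: [0.6, -0.3, -1.9]
gripper_width: 0.0296
```

```bash
python3 - <<'E'
from meas import *
go(B(0,0,.22),-85)
E
```

```text
tool shift [-384.4  -80.3    4.2] twist -0.0 | tcp [ 487.7 -386.9  224. ] [ 1.7992e+02  5.0000e-02 -8.5020e+01] t 47.48
```

Request:
step_arm(commands=[[[-30,-7,0],0],[[-45,-9,0],0],[[-45,-9,0],0],[[-45,-9,0],0],[[-45,-9,0],0],[[-45,-9,0],0],[[-45,-9,0],0],[[-45,-10,0],0],[[-39,-9,0],0],[[0,0,0],0],[[0,0,0],0],[[0,0,0],0]])

```text
time_s: 48.98
tcp_pos: [0.5337, 0.0017, 0.2249]
eef_rot: [180.0, -0.0, -85.0]
contact_force: [0.8, 0.7, -2.5]
gripper_width: 0.0298
```

```bash
python3 - <<'E'
from meas import *
go(B(0,0,.09),-85)
c=cap("side");save("s17",c["img"],(200,60,460,260),3)
c=cap("scene");W=cloud(c);save("sc17",c["img"],(220,90,420,270),4)
E
```

```text
tool shift [ -1.3  -0.8 134.9] twist -0.0 | tcp [533.7   1.7 224.9] [ 1.7998e+02 -1.0000e-02 -8.5020e+01] t 48.98
```

View pics/s17.png

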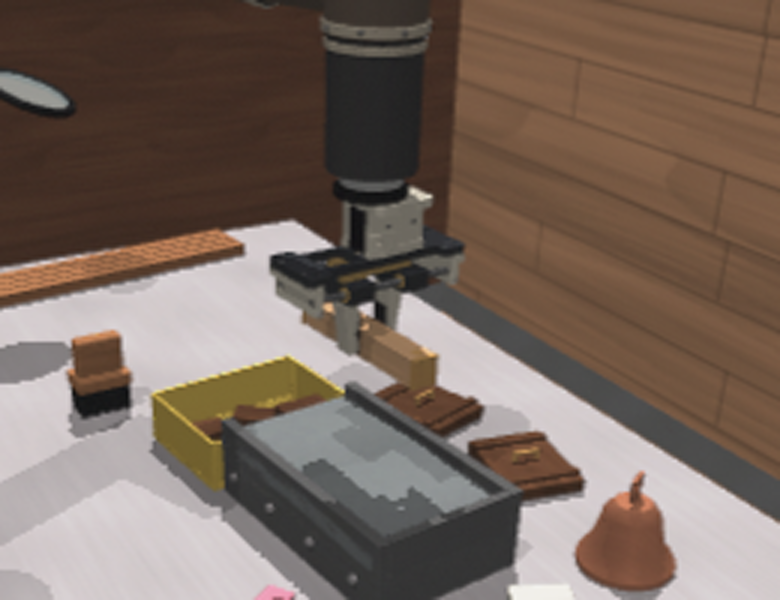

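View pics/sc17.png

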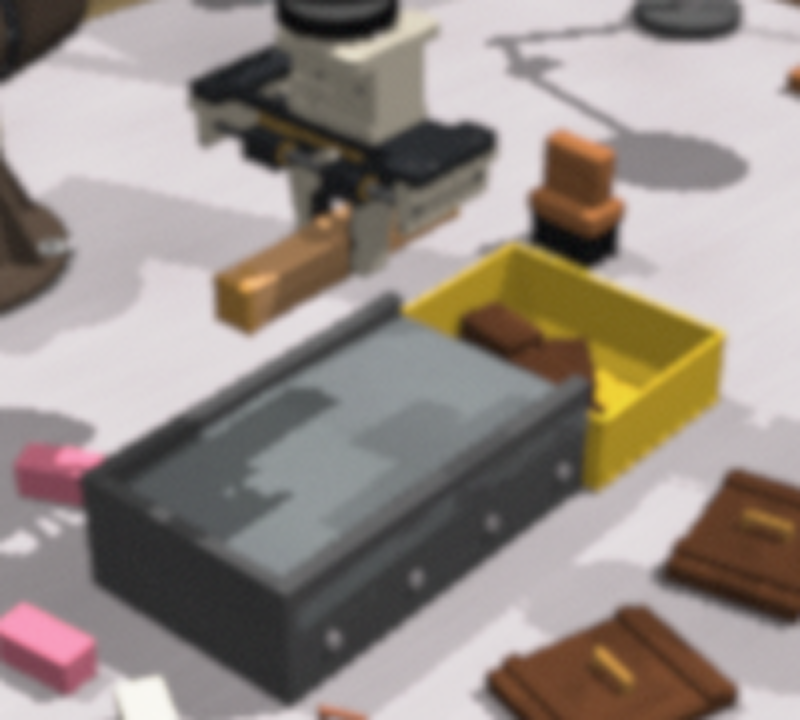

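Request:
step_arm(commands=[[[-1,-1,40],0],[[0,0,40],0],[[0,0,30],0],[[0,0,15],0],[[0,0,4],0],[[0,0,0],0],[[0,0,0],0]])

```text
time_s: 49.95
tcp_pos: [0.5356, 0.0037, 0.0971]
eef_rot: [-179.9, 0.0, -84.9]
contact_force: [0.4, -0.3, -2.1]
gripper_width: 0.0296
```

Request:
step_arm(commands=[[[0,0,2],0],[[0,0,1.5],0],[[0,0,0],0],[[0,0,0],0]])

```text
time_s: 50.45
tcp_pos: [0.5348, 0.0035, 0.0925]
eef_rot: [180.0, -0.0, -84.9]
contact_force: [-0.2, 0.3, -1.8]
gripper_width: 0.0298
```

Request:
step_arm(commands=[[[0,0,1],0],[[0,0,0],0],[[0,0,0],0]])

```text
time_s: 50.82
tcp_pos: [0.5348, 0.0035, 0.0914]
eef_rot: [180.0, -0.0, -84.9]
contact_force: [0.3, -0.6, -1.2]
gripper_width: 0.03
```

Request:
step_arm(commands=[[[0,0,1],0],[[0,0,0],0],[[0,0,0],0]])

```text
time_s: 51.2
tcp_pos: [0.5348, 0.0035, 0.0905]
eef_rot: [-180.0, 0.0, -84.9]
contact_force: [0.2, -0.4, -1.1]
gripper_width: 0.0296
```

Request:
step_arm(commands=[[[0,0,0.5],0],[[0,0,0],0]])

```text
time_s: 51.45
tcp_pos: [0.5348, 0.0035, 0.0899]
eef_rot: [180.0, 0.0, -84.9]
contact_force: [0.9, -0.2, -2.0]
gripper_width: 0.0299
```

Request:
step_arm(commands=[[[0,0,0],0],[[0,0,0],0],[[0,0,0],0],[[0,0,0],0],[[0,0,0],0],[[0,0,0],0],[[0,0,-10],0],[[0,0,-30],0],[[0,0,-50],0],[[0,0,-50],0],[[0,0,0],0],[[0,0,0],0]], gripper=0)

```text
time_s: 52.95
tcp_pos: [0.5346, 0.0036, 0.2304]
eef_rot: [-180.0, 0.0, -85.0]
contact_force: [0.4, 0.4, -0.9]
gripper_width: 0.0877
```

```bash
python3 - <<'E'
from meas import *
go(B(0,0,.23),-85)
for n in("scene","side"):
    c=cap(n);W=cloud(c);hsv=cv2.cvtColor(c["img"],cv2.COLOR_RGB2HSV);b=toB(W.reshape(-1,3)).reshape(400,640,2)
    m=(hsv[...,1]>80)&(abs(b[...,0])<.05)&(abs(b[...,1])<.125)&within(W,.108,.128)
    P=W[m]; rr=rect(P,n); print("bedframe centre",toB(np.array(rr[0])/1000)); 
    k=np.polyfit(b[...,1][m],P[:,2],1); print("slope rad",k)
    save("r18"+n,c["img"],(200,60,460,260) if n=="side" else (220,90,420,270),3)
E
```

```text
tool shift [0.5 0.3 0.4] twist 0.0 | tcp [534.6   3.6 230.4] [-1.7996e+02  3.0000e-02 -8.4960e+01] t 52.95
scene 615 [535.4   4.1] [ 35.2 204.5] 5.17
bedframe centre [0.00120348 0.00097477]
slope rad [0.00788824 0.11654807]
side 343 [ 5.341e+02 -2.000e-01] [ 33.5 204.7] 5.69
bedframe centre [-0.00047152 -0.00319812]
slope rad [0.00817449 0.11497371]
```

View pics/r18scene.png

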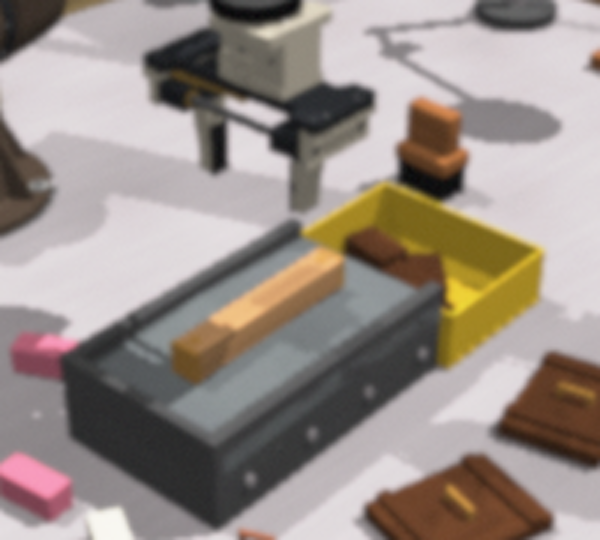

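Request:
step_arm(commands=[[[-29,0,0],0],[[-30,0,0],0],[[-29,0,0],0],[[0,0,0],0],[[0,0,40],0],[[0,0,35],0],[[0,0,20],0],[[0,0,5],0],[[0,0,0],0],[[0,0,0],0]], gripper=1, grip_force=20)

```text
time_s: 54.3
tcp_pos: [0.5276, 0.0913, 0.1309]
eef_rot: [-179.9, 0.0, -84.9]
contact_force: [0.4, 0.0, 0.5]
gripper_width: 0.0006
```

```bash
python3 - <<'E'
from meas import *
go(B(0,.088,.1175),-85)
E
```

```text
tool shift [ 0.5  1.1 13.4] twist 0.1 | tcp [527.6  91.3 130.9] [-1.7992e+02  2.0000e-02 -8.4940e+01] t 54.3
```

Request:
step_arm(commands=[[[0,0.5,4],0],[[0,0,4],0],[[0,0,3],0],[[0,0,2],0],[[0,0,0],0],[[0,0,0],0]])

```text
time_s: 55.05
tcp_pos: [0.5266, 0.0912, 0.117]
eef_rot: [-180.0, -0.0, -84.9]
contact_force: [0.5, 0.2, 0.2]
gripper_width: 0.0
```

Request:
step_arm(commands=[[[0,0,1],0],[[0,0,1],0],[[0,0,1],0],[[0,0,0],0],[[0,0,0],0]])

```text
time_s: 55.68
tcp_pos: [0.5266, 0.0912, 0.1141]
eef_rot: [-180.0, 0.0, -84.9]
contact_force: [-1.1, 0.2, 2.5]
gripper_width: 0.0005
```

Request:
step_arm(commands=[[[0,0,0.5],0],[[0,0,0.5],0],[[0,0,0],0],[[0,0,0],0]])

```text
time_s: 56.18
tcp_pos: [0.5267, 0.0912, 0.1139]
eef_rot: [-180.0, -0.0, -84.9]
contact_force: [-4.2, 0.6, 11.2]
gripper_width: 0.0005
```

Request:
step_arm(commands=[[[0,0,0.5],0],[[0,0,0.5],0],[[0,0,0],0],[[0,0,0],0]])

```text
time_s: 56.68
tcp_pos: [0.5268, 0.0912, 0.1138]
eef_rot: [-179.9, -0.0, -84.9]
contact_force: [-7.7, 0.1, 18.4]
gripper_width: 0.0003
```

```bash
cat > tilt.py <<'E'
from meas import *
def tilt():
  for n in("scene","side"):
    c=cap(n);W=cloud(c);hsv=cv2.cvtColor(c["img"],cv2.COLOR_RGB2HSV);b=toB(W.reshape(-1,3)).reshape(400,640,2)
    m=(hsv[...,1]>80)&(abs(b[...,0])<.03)&(abs(b[...,1])<.12)&within(W,.108,.126)
    P=W[m]; rr=rect(P,n); print("bedframe centre",toB(np.array(rr[0])/1000).round(4)); 
    m&=(abs(b[...,1])<.06); print("slope rad",np.polyfit(b[...,1][m],W[...,2][m],1).round(4))
  return c
E
python3 - <<'E'
from tilt import *
tilt();c=cap("scene");save("r19",c["img"],(220,90,420,270),3)
E
```

```text
scene 577 [534.1   3.1] [ 36.5 202.2] 6.1
bedframe centre [-0.0002  0.0001]
slope rad [-0.0334  0.1166]
side 320 [ 5.338e+02 -2.000e-01] [ 33.4 201.4] 5.29
bedframe centre [-0.0007 -0.0031]
slope rad [-0.0305  0.1151]
```

View pics/r19.png

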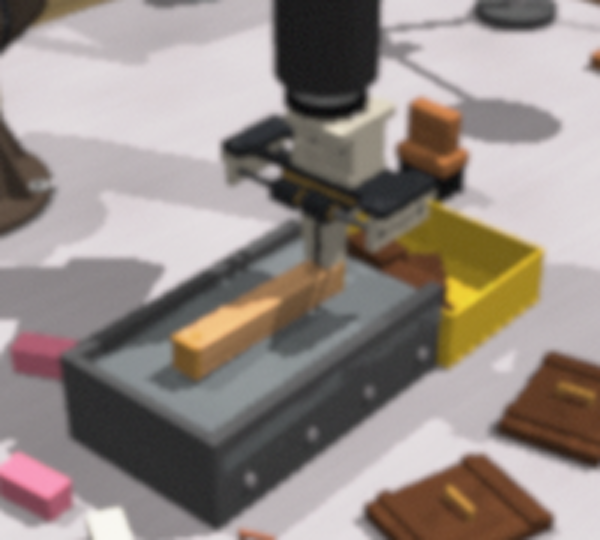

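Request:
step_arm(commands=[[[0,0,-5],0],[[0,0,-20],0],[[0,0,0],0],[[44,0,0],0],[[44,0,0],0],[[44,0,0],0],[[44,0,0],0],[[0,0,0],0],[[0,0,0],0]])

```text
time_s: 57.95
tcp_pos: [0.5417, -0.0843, 0.1362]
eef_rot: [179.9, 0.0, -85.0]
contact_force: [0.4, 0.5, 0.1]
gripper_width: 0.0006
```

```bash
python3 - <<'E'
from tilt import *
go(B(0,-.088,.122),-85); tilt()
E
```

```text
tool shift [ 0.4 -0.2 14.2] twist -0.0 | tcp [541.7 -84.3 136.2] [ 1.7995e+02  1.0000e-02 -8.5000e+01] t 57.95
scene 487 [536.7   1.5] [ 37.1 203. ] 6.78
bedframe centre [ 0.0023 -0.0017]
slope rad [0.0204 0.116 ]
side 296 [5.329e+02 1.000e-01] [ 31.8 201. ] 5.97
bedframe centre [-0.0016 -0.0028]
slope rad [0.0269 0.115 ]
```

Request:
step_arm(commands=[[[0,0,10],0],[[0,0,6],0],[[0,0,4],0],[[0,0,2],0],[[0,0,0],0],[[0,0,0],0]])

```text
time_s: 58.8
tcp_pos: [0.5422, -0.0842, 0.1152]
eef_rot: [-180.0, 0.0, -84.9]
contact_force: [0.5, 0.2, -0.2]
gripper_width: 0.0003
```

Request:
step_arm(commands=[[[0,0,0.5],0],[[0,0,0.5],0],[[0,0,0],0],[[0,0,0],0]])

```text
time_s: 59.3
tcp_pos: [0.5421, -0.0842, 0.1141]
eef_rot: [-180.0, -0.0, -84.9]
contact_force: [-0.9, -0.1, 2.1]
gripper_width: 0.0005
```

Request:
step_arm(commands=[[[0,0,0.5],0],[[0,0,0.5],0],[[0,0,0.5],0],[[0,0,0.5],0],[[0,0,0],0],[[0,0,0],0],[[0,0,0],0]])

```text
time_s: 60.18
tcp_pos: [0.5423, -0.0842, 0.1139]
eef_rot: [-179.9, -0.0, -84.9]
contact_force: [-6.7, 1.8, 16.7]
gripper_width: 0.0003
```

```bash
python3 - <<'E'
from tilt import *
tilt(); c=cap("scene");save("r20",c["img"],(220,90,420,270),3)
E
```

```text
scene 248 [536.5   2.7] [ 32.9 206.2] 6.8
bedframe centre [ 0.0022 -0.0005]
slope rad [0.0114 0.1157]
side 122 [5.337e+02 1.000e-01] [ 31.5 207.1] 5.24
bedframe centre [-0.0008 -0.0029]
slope rad [-0.0056  0.114 ]
```

View pics/r20.png

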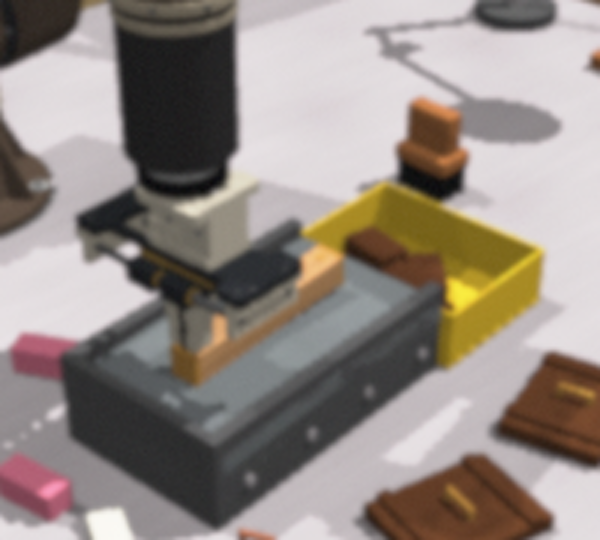

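Request:
step_arm(commands=[[[0,0,-6],0],[[0,0,-40],0],[[0,0,-40],0],[[-40,0,-30],0],[[-47,0,0],0],[[0,0,0],0],[[0,0,0],0]], gripper=1)

```text
time_s: 61.2
tcp_pos: [0.5342, 0.0026, 0.2277]
eef_rot: [180.0, -0.0, -84.9]
contact_force: [-0.1, -0.5, 0.7]
gripper_width: 0.0001
```

Request:
step_arm(commands=[[[0,0,0],0],[[0,0,0],0],[[0,0,0],0],[[0,0,0],0],[[0,0,0],0],[[0,0,0],0]], gripper=0)

```text
time_s: 61.95
tcp_pos: [0.5344, 0.0025, 0.228]
eef_rot: [-180.0, -0.0, -84.9]
contact_force: [0.3, -0.9, 0.3]
gripper_width: 0.0546
```

```bash
python3 - <<'E'
from tilt import *
go(B(0.0005,-.001,.090),-85); tilt()
c=cap("wrist");save("w21",c["img"])
E
```

```text
tool shift [  0.5  -0.4 138. ] twist 0.1 | tcp [534.4   2.5 228. ] [-180.     -0.    -84.94] t 61.95
scene 622 [534.7   1.3] [ 35.2 202.3] 5.58
bedframe centre [ 0.0003 -0.0018]
slope rad [0.0096 0.1166]
side 344 [5.339e+02 4.000e-01] [ 34.2 202.9] 4.26
bedframe centre [-0.0006 -0.0026]
slope rad [0.0175 0.1152]
```

View pics/w21.png

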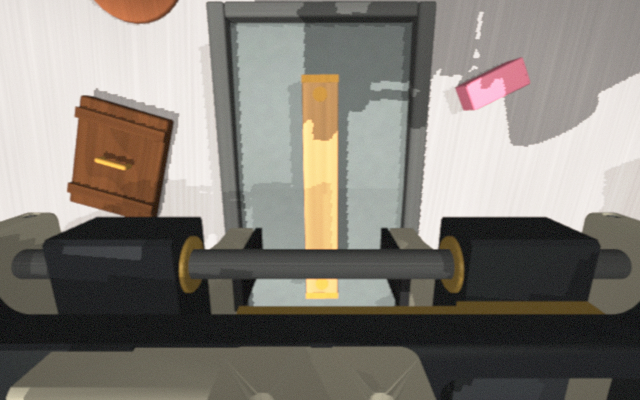

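Request:
step_arm(commands=[[[0,0,20],0],[[0,0,40],0],[[0,0,40],0],[[0,0,25],0],[[0,0,10],0],[[0,0,0],0],[[0,0,0],0]], gripper=0)

```text
time_s: 62.98
tcp_pos: [0.5352, 0.0027, 0.0941]
eef_rot: [-179.9, 0.0, -84.9]
contact_force: [-0.1, 0.4, 0.2]
gripper_width: 0.0876
```

Request:
step_arm(commands=[[[0,0,0],0],[[0,0,0],0],[[0,0,0],0],[[0,0,0],0],[[0,0,0],0],[[0,0,0],0],[[0,0,0],0]], gripper=1, grip_force=40)

```text
time_s: 63.85
tcp_pos: [0.5344, 0.0025, 0.0929]
eef_rot: [180.0, 0.0, -84.9]
contact_force: [0.8, 0.3, 0.0]
gripper_width: 0.0299
```

Request:
step_arm(commands=[[[0,0,-10],0],[[0,0,-30],0],[[0,0,-40],0],[[0,0,-50],0],[[0,0,0],0],[[0,0,0],0]])

```text
time_s: 64.6
tcp_pos: [0.5339, 0.0025, 0.223]
eef_rot: [180.0, 0.0, -85.0]
contact_force: [0.4, -0.1, -1.9]
gripper_width: 0.0299
```

```bash
python3 - <<'E'
from tilt import *
go([.49,-.38,.22],-85)
c=cap("side");save("s22",c["img"],(200,60,460,260),3)
E
```

```text
tool shift [377.2  77.3   2.8] twist 0.0 | tcp [533.9   2.5 223. ] [ 1.800e+02  3.000e-02 -8.496e+01] t 64.6
```

View pics/s22.png

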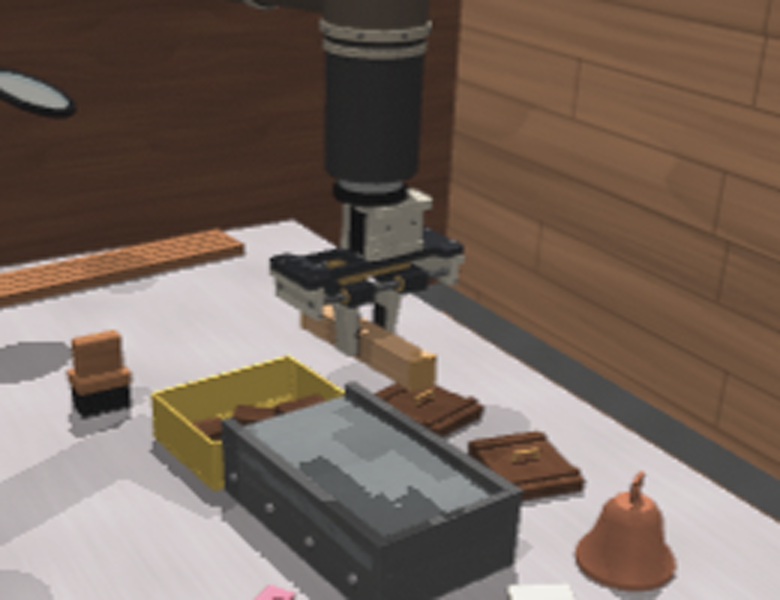

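Request:
step_arm(commands=[[[30,6,0],0],[[45,8,0],0],[[45,8,0],0],[[45,8,0],0],[[45,8,0],0],[[45,8,0],0],[[45,8,0],0],[[45,8,0],0],[[45,8,0],0],[[27,4,0],0],[[0,0,0],0],[[0,0,50],0],[[0,0,50],0],[[0,0,50],0],[[0,0,35],0],[[0,0,20],0],[[0,0,4],0],[[0,0,0],0],[[0,0,0],0]])

```text
time_s: 67.03
tcp_pos: [0.4982, -0.4195, 0.0151]
eef_rot: [-179.9, -0.1, -84.9]
contact_force: [1.1, -0.7, -1.5]
gripper_width: 0.0297
```

Request:
step_arm(commands=[[[0,0,3],0],[[0,0,3],0],[[0,0,0],0],[[0,0,0],0]])

```text
time_s: 67.53
tcp_pos: [0.4978, -0.4199, 0.0085]
eef_rot: [-180.0, -0.0, -84.9]
contact_force: [0.8, -1.9, 2.0]
gripper_width: 0.0295
```

Request:
step_arm(commands=[[[0,0,1],0],[[0,0,0],0],[[0,0,0],0]])

```text
time_s: 67.9
tcp_pos: [0.4979, -0.42, 0.0079]
eef_rot: [-179.9, -0.1, -84.9]
contact_force: [-0.4, -2.1, 8.3]
gripper_width: 0.0296
```

Touching the bench. Release, rise, and go to a look-over pose.

Request:
step_arm(commands=[[[0,0,0],0],[[0,0,0],0],[[0,0,0],0],[[0,0,0],0],[[0,0,0],0],[[0,0,0],0],[[0,0,-20],0],[[0,0,-40],0],[[0,0,-50],0],[[0,0,-50],0],[[0,0,-50],0],[[0,0,-50],0],[[0,0,-50],0],[[0,0,-50],0],[[0,0,0],0]], gripper=0)

```text
time_s: 69.78
tcp_pos: [0.4984, -0.4204, 0.3722]
eef_rot: [-179.6, -0.3, -84.9]
contact_force: [-0.2, -0.4, -0.2]
gripper_width: 0.0878
```

```bash
python3 - <<'E'
from tilt import *
go([.60,.0,.45],-175)
c=cap("scene");save("f1",c["img"],None,1.25);c=cap("side");save("f2",c["img"],None,1.25)
E
```

```text
tool shift [-409.4 -138.8  -78.9] twist 90.1 | tcp [ 498.4 -420.4  372.2] [-179.62   -0.29  -84.94] t 69.78
```

View pics/f1.png

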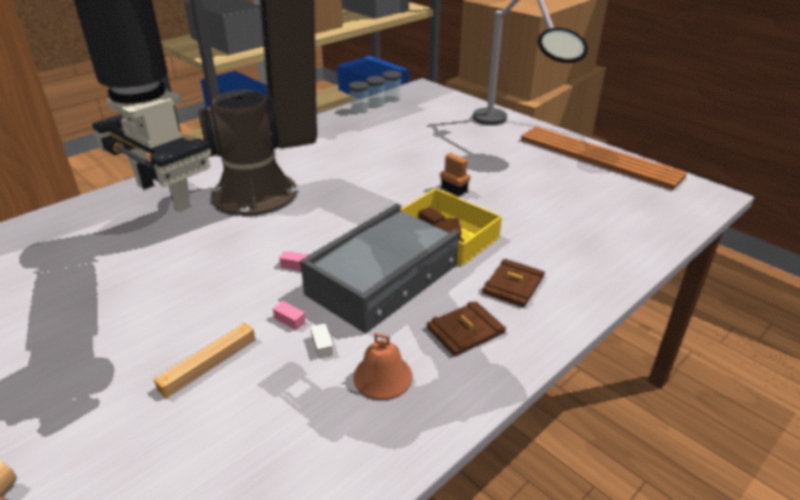

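```bash
python3 - <<'E'
from tilt import *
c=cap("scene");W=cloud(c);hsv=cv2.cvtColor(c["img"],cv2.COLOR_RGB2HSV);b=toB(W.reshape(-1,3)).reshape(400,640,2)
rect(W[win(110,250,215,325)&within(W,.026,.036)],"se")
rect(W[win(345,115,385,165)&within(W,.098,.112)],"brush top")
brown=(hsv[...,0]<14)&(hsv[...,1]>110)&(abs(b[...,0])<.08)&(abs(b[...,1])<.145)&(W[...,2]>.07)
print("brown on bed",brown.sum())
t=(hsv[...,0]<14)&(hsv[...,1]>110)&(abs(b[...,0])<.105)&(b[...,1]>.15)&(b[...,1]<.31); print("tub brown z max",W[...,2][t].max())
for n,p in dict(bell=(305,272),c1=(373,262),c2=(411,225)).items(): print(n,W[p[1],p[0]].round(3))
from plant import close_job
close_job()
E
```

```text
se 932 [ 497.6 -418.1] [ 35.6 202.6] 4.7
brush top 87 [373.5 415.4] [68.  27.5] 3.27
brown on bed 0
tub brown z max 0.0723491914749862
bell [ 0.747 -0.196  0.092]
c1 [0.782 0.002 0.019]
c2 [0.756 0.191 0.02 ]
the job is handed in; nothing more can be done
```

The job is done and handed in at about 70 s.

**Sweeping:** I swept all five walnut offcuts into the yellow tub with the brush, in two lanes. One offcut was left leaning above the rim at the near wall, so I took the brush back and pushed it down in. The last pictures show no walnut on the bed. A close look at the tub earlier showed all five in it, two of them stacked, so the top one stands about level with the rim.

**Straightedge:** I laid it along the middle of the bed over the hump, let go and lifted clear. I then pressed the tub end with about 18 N and the other end with about 17 N.
- **Tub end:** the push met solid resistance at the expected height, and the cameras measured a tilt of about 0.03 rad.
- **Other end:** the resistance came at the same height, but the gripper hid the bar and the two cameras disagreed on the tilt. I rely on the force and height readings there.

**Final state:**
- **Straightedge:** it lies on the bare bench at about (0.498, -0.418).
- **Brush:** it stands on the bench at about (0.373, 0.416). It was found about 5 cm from where I set it down, probably the announced knock, and it is still upright and clear of the bed and tub.
- **Bell and hatch covers:** their final readings match the starting ones within about 3 mm.
- **Robot:** it is touching nothing.

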